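Mount the blue-banded lens on the back-focus tester and lock its collar

TASK

Mount the lens with the blue band on the back-focus tester: swing the tester's lock collar right back to its open mark, set the lens gently in the mount with its four ears down between the collar's lugs so that it sits flat, and then turn the collar clockwise (seen from above) all the way to its locked mark, up against the stop, and let go. Do not knock or move the other lens, the flash unit, the air duster or the tub of screws.

Things in the scene. Friction and masses are not known exactly. Their poses are not given: they have to be found in the camera images.
- collar (a joint): Lock collar of the tester, rad: a ring (108 mm outer diameter, 20 mm tall) turning about the upright axis through mount_seat. 0 = open stop (white lines at green marks), 0.9 = locked stop (white lines at red marks); grows clockwise seen from above. It starts part-way closed, turns against dry friction of about 0.22 N m and stays where it is left.
- wing_near (a point): Centre of the orange grip of the collar's wing on the tester's -x side, 75 mm from the axis, 28 mm above the seat; it turns with the collar. The grip is an upright paddle 12 mm thick, 26 mm long along the radius (62 to 88 mm from the axis), its top 133 mm above the bench. At collar value q the wing lies at angle pi + 0.45 - q from the tester's x axis (anticlockwise from above).
- wing_far (a point): Centre of the orange grip of the opposite, identical wing, on the tester's +x side: at angle 0.45 - q from the tester's x axis.
- mount_seat (a point): Centre of the steel seat for the lens's flange, 90 mm above the bench, on the collar's axis; x and y are the tester's axes, z up. The throat in it is 53 mm wide, 12 mm deep. The collar has four inward lugs, 28 degrees wide, reaching in to 34 mm from the axis, 6 to 10 mm above the seat; open, they stand at 45 degrees to x and y.
- tester: The back-focus tester, fixed to the bench; origin under its centre. Dark housing 176 mm (x) by 216 mm (y), aluminium deck 65 mm above the bench. To go in, the lens's four ears must point along the tester's x and y, any of the four ways (up to 10 degrees off), with the collar at its open mark (value below 0.1).
- lens_center (a point): Centre (42 mm above its foot) of the lens to mount: upright black cylinder with blue band and blue front ring, 84 mm tall, about 0.45 kg, standing mount end down on the mat. The barrel is 60 mm in diameter from 12 mm below this point up to the top. z is up. Four steel ears (22 mm wide, 4 mm thick, reaching 38 mm from the axis) point along its own +x, -x, +y, -y.
- lens_flange (a point): Centre of the underside of the lens's flange and ears, on its axis, 34 mm below lens_center; a tapered spigot 50 mm in diameter goes 8 mm further down. This point lies on mount_seat when the lens is fully home.
- other_lens_center (a point): Centre (half-way up) of the other lens, alike in shape and size (84 mm tall, 60 mm barrel, ears to 38 mm) but with a yellow band and front ring; a bystander on the mat.
- flash_center (a point): Centre (74 mm up) of the black camera flash unit, a bystander standing on the mat: a box-shaped body 44 by 60 mm with a head 52 by 66 mm on top, 148 mm tall; no part is further than 42 mm from the upright axis through this point.
- duster_center (a point): Point 100 mm up the axis of the white and green air duster can, 65 mm in diameter, 203 mm tall (shoulder at 165 mm, narrow nozzle above). A bystander standing close before the tester's -x or +x side, where it crowds one of the two wings.
- tub_center (a point): Centre of the low tub of screws, 60 mm in diameter, 55 mm tall: a bystander standing close to the opposite side of the tester.
- bench_mat: Teal mat, 260 mm (x) by 280 mm (y), 3 mm thick, fixed flat on the bench; origin at the centre of its underside. Both lenses and the flash unit stand on it.
There are look-alikes about, which are no part of the job. What is shaped like the part that bears lens_center but orange or pink is not meant.

How it is judged:
By the outcome, as a careful person would: the job done as asked, in the order asked, and still so for the second after the job is handed in, with the robot touching nothing.
It also fails if it takes over 72 s, if anything falls off the work surface, if the arm or the gripper's body presses on something with over 40 N, if the wrist force passes 120 N, or if a joint passes its speed limit or range.

ROBOT

A 6-joint arm with a two-finger parallel gripper is mounted at the origin on the work surface. World frame = base frame: x ahead of the robot, y to its left, z up, the work surface at z = 0. Lengths are in m, angles in rad, forces in N, time in s.
With the tool pointing down it reaches from about 0.325 to 0.9 m from the base axis. Payload 3.5 kg.
Tool frame: the origin (TCP) lies between the finger pads; the fingertips stand 17 mm ahead of it and the grasp point (between the pads) lies 2 mm behind it; z points along the fingers, x is the direction in which the jaws open and shut, and the axes are right-handed (so a half turn about z gives the same grasp; the last joint's range is limited). The gripper opens to 85 mm and grips with 20 to 120 N. Pads are 22 mm wide; open, the fingers measure 114 mm over their backs; the gripper's body (76 mm by 85 mm) begins 54 mm behind the grasp point. The pads swing forward as they close: fully open they stand 13 mm farther back than shut.
Start: joints at [-1.424, 0.276, -0.026, 1.268, 0, 1.467], TCP at [0.154, -0.606, 0.248] pointing down, gripper open.
Joint ranges: [-3.12, 3.12], [-0.85, 1.88], [-1.08, 1.24], [-1.95, 2.15], [-1.57, 1.53], [-3.14, 3.14]. Speed limits (rad/s): [2.57, 2.57, 3.14, 3.14, 3.14, 3.14].

INTERFACE

Orientations are given as a 3x3 rotation matrix whose columns are the frame's x, y, z axes.
In Python, from bench import bot, vision, finder gives the robot as it stands.
- The arm moves only by the shell command python3 -m pendant 'ROWS'. ROWS is JSON, a list that holds one entry, the list of rows, each a list of 5 numbers: the shift along the tool's x, y, z normalised to -1 to 1, where 1 is 800 mm, then the turn about the tool's z normalised to -1 to 1, where 1 is 90 degrees, then the opening, from 0 (shut) to 1 (fully open). A call has 1 to 5 rows; each row is the pose to reach, as a shift and turn from the pose measured when the call began, along the tool's axes at that moment; what a row does not reach only later rows make up. A row lasts 1/10 s, in which the tool goes at most 50 mm and 8.59 degrees, less where a joint would pass 70% of its speed; a pose out of reach is approached as far as the arm can. A call with a number of a shift or a turn outside -1 to 1 is refused whole. A call with a gripper value outside its range is refused whole. The fingers move at their own pace and stop on an object; the grip force is fixed at half the most. Time passes only in rows, so rows that repeat a pose let the fingers close. It gives the time, the measured TCP pose, the force and the opening at its end, in the units of the state.
- bot.state(): the state, without advancing time (a new reading comes with each control period).
- vision.read_camera(name): name is "scene" or "top" or "wrist"; returns the picture (480x640x3 uint8, blue, green, red); there is no depth.
- vision.camera_params(name): a dict with "fx", "fy", "cx", "cy" (pixels), "k1" (the pictures are not rectified: a ray, as slopes to the right and down, at radius r is drawn at 1 + k1 r^2 times it, then the intrinsics apply), "R" (3x3) and "t" (3): a world point X has camera coordinates R X + t. Camera axes: x right, y down, z forward; pixel columns grow to the right and rows downward; lengths in m; the calibration is good to about 2 mm. A picture is of the moment at which its call begins: read the wrist's pose just before it. camera_params takes no time and is no camera call; for the wrist camera it gives the pose at the moment of the call.
- bot.job_done(): hands the job in, once; it reports no verdict.
Trained networks look in the newest picture that a camera, given by its name, has taken for a name from the list of things; names that differ only in an ending like _2 or _b are one class to them, and where a whole thing is asked for, a point or a joint stands for the part that bears it (a point fixed in the world has none). Each returns a list of dicts, best first, with "confidence" (0 to 1); they miss things now and then, are a little off and sometimes report something else, mostly with a low value. They report only what shows in the picture. A call takes as long as a camera call. They do not tell look-alikes from the thing itself.
- finder.find_in(camera, name): "point" ([x, y, z] in m, in world coordinates, good to about 4 mm: the middle of the surface that is visible of it).
- finder.regions_of(camera, name): "pixels" (480x640 bool, what is visible of it).
The state is a dict: "t": time; "joint_positions": joint angles; "qd": joint speeds; "joint_efforts": joint torques, N m; "position": TCP position; "ee_rot": TCP orientation; "contact_force": force on the tool from outside, world axes, zero at the start; "wrist_torque": the same for the moment, N m; "opening": finger opening in m.
Only numpy, scipy, OpenCV 4.12 (cv2) and the standard library are available. Lean on these libraries where they do the work, as an engineer would, in place of code of your own. Each camera call takes 0.05 s, during which the arm holds its last target.

## Working session

There is one attempt and no reset: what is moved stays moved. The work goes in short steps, Python scripts to look and compute and a shell command to move; the robot and the scene stay as the last step left them, time stands still between calls to the robot, and variables do not carry over. Pictures are saved under pics/ and viewed, and the job is handed in when it is done.

```bash
ls; mkdir -p pics; python3 - <<'E'
from bench import bot, vision, finder
import cv2, numpy as np
s=bot.state(); print({k:np.round(v,3).tolist() for k,v in s.items()})
for n in ("scene","top"):
    im=vision.read_camera(n); cv2.imwrite(f"pics/{n}0.png",im)
    p=vision.camera_params(n); print(n,{k:np.round(v,3).tolist() for k,v in p.items()})
E
```

```text
pics
{'t': 0.0, 'joint_positions': [-1.424, 0.277, -0.028, 1.268, 0.0, 1.467], 'qd': [-0.0, 0.001, 0.0, 0.0, -0.0, 0.0], 'joint_efforts': [0.001, -44.551, 29.52, 0.017, 0.0, 0.0], 'position': [0.154, -0.605, 0.247], 'ee_rot': [[0.247, -0.969, -0.0], [-0.969, -0.247, 0.002], [-0.002, -0.0, -1.0]], 'contact_force': [-0.195, -0.112, -0.261], 'wrist_torque': [-0.004, -0.026, 0.057], 'opening': 0.085}
scene {'fx': 497.312, 'fy': 497.312, 'cx': 320.389, 'cy': 244.042, 'k1': -0.052, 'R': [[-0.377, 0.926, -0.007], [0.793, 0.319, -0.518], [-0.478, -0.201, -0.855]], 't': [0.197, -0.389, 1.176]}
top {'fx': 495.005, 'fy': 495.005, 'cx': 309.669, 'cy': 236.723, 'k1': -0.071, 'R': [[0.009, -1.0, 0.006], [-0.994, -0.01, -0.107], [0.107, -0.005, -0.994]], 't': [0.011, 0.553, 0.847]}
```

View pics/scene0.png

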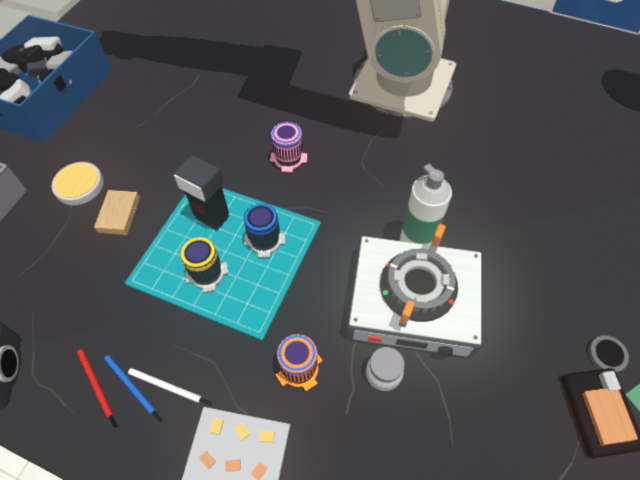

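View pics/top0.png

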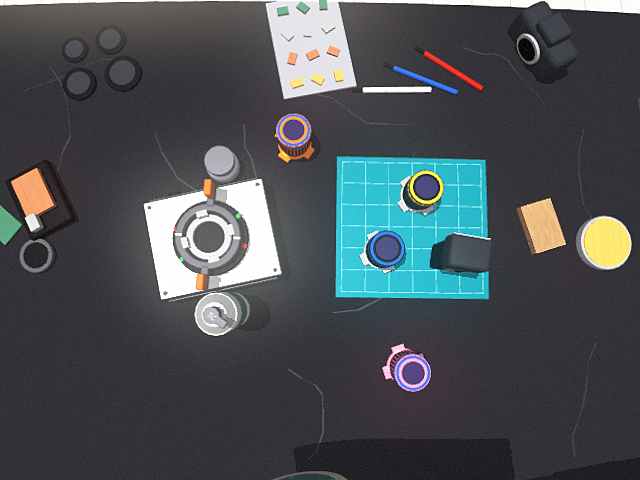

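The blue-band lens is at top (386,250) / scene (262,230). The yellow other lens is at top (425,188), and the look-alikes are orange at top (294,132) and pink at top (410,370). Next I'll enlarge the blue lens and the tester.

```bash
cat > h.py <<'E'
import numpy as np, cv2
from bench import bot, vision, finder
def proj(p,X):
    X=np.atleast_2d(X); c=X@np.array(p["R"]).T+np.array(p["t"])
    s=c[:,:2]/c[:,2:]; r2=(s**2).sum(1,keepdims=True); s=s*(1+p["k1"]*r2)
    return s*[p["fx"],p["fy"]]+[p["cx"],p["cy"]]
def ray(p,uv):
    uv=np.atleast_2d(np.float64(uv)); d=(uv-[p["cx"],p["cy"]])/[p["fx"],p["fy"]]; s=d.copy()
    for _ in range(20): s=d/(1+p["k1"]*(s**2).sum(1,keepdims=True))
    R=np.array(p["R"]); D=np.c_[s,np.ones(len(s))]@R
    return -R.T@np.array(p["t"]),D
def onz(p,uv,z):
    o,D=ray(p,uv); return o+D*((z-o[2])/D[:,2])[:,None]
E
python3 - <<'E'
from h import *
t=cv2.imread("pics/top0.png"); s=cv2.imread("pics/scene0.png")
a=cv2.resize(t[165:345,130:300],(560,593),interpolation=cv2.INTER_CUBIC); cv2.imwrite("pics/c1.png",a)
b=cv2.resize(t[210:300,340:440],(400,360),interpolation=cv2.INTER_CUBIC)
c=cv2.resize(s[190:270,220:310],(400,356),interpolation=cv2.INTER_CUBIC)
cv2.imwrite("pics/c2.png",np.vstack([b,c])[:600] if 0 else np.hstack([b[:356],c]))
cv2.imwrite("pics/c3.png",cv2.resize(s[160:360,340:500],(480,600),interpolation=cv2.INTER_CUBIC))
for n in ("lens_center","other_lens_center","flash_center","duster_center","tub_center","wing_near","wing_far","tester","collar"):
    for cam in ("top","scene"):
        r=finder.find_in(cam,n); print(n,cam,[(np.round(q["point"],3).tolist(),round(q["confidence"],2)) for q in r[:4]])
E
```

```text
lens_center top [([0.717, 0.045, 0.084], 0.97), ([0.527, -0.105, 0.089], 0.94), ([0.335, -0.144, 0.083], 0.88)]
lens_center scene [([0.341, -0.143, 0.065], 0.85), ([0.545, -0.1, 0.083], 0.56), ([0.742, 0.052, 0.085], 0.56)]
other_lens_center top [([0.625, -0.17, 0.086], 0.71)]
other_lens_center scene [([0.642, -0.166, 0.087], 0.98)]
flash_center top [([0.517, -0.22, 0.15], 0.93)]
flash_center scene []
duster_center top [([0.423, 0.148, 0.173], 0.65)]
duster_center scene [([0.444, 0.154, 0.146], 0.64)]
tub_center top [([0.68, 0.174, 0.053], 0.93)]
tub_center scene [([0.692, 0.184, 0.053], 0.96)]
wing_near top [([0.545, 0.182, 0.102], 0.61)]
wing_near scene [([0.551, 0.188, 0.101], 0.8), ([0.64, -0.163, 0.088], 0.16)]
wing_far top []
wing_far scene [([0.55, 0.183, 0.101], 0.96), ([0.645, -0.166, 0.086], 0.66), ([0.545, -0.104, 0.081], 0.51)]
tester top [([0.542, 0.182, 0.071], 0.91)]
tester scene [([0.574, 0.192, 0.066], 0.86), ([0.612, -0.144, 0.004], 0.54)]
collar top [([0.548, 0.181, 0.1], 0.65), ([0.584, -0.155, 0.004], 0.3)]
collar scene [([0.551, 0.188, 0.099], 0.96)]
```

View pics/c1.png

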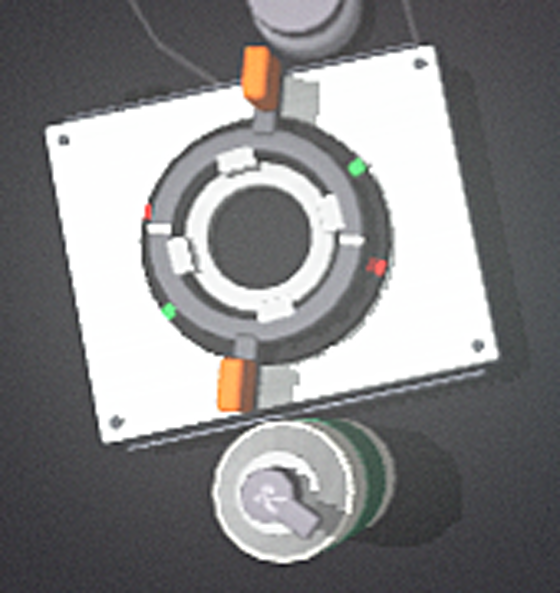

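View pics/c2.png

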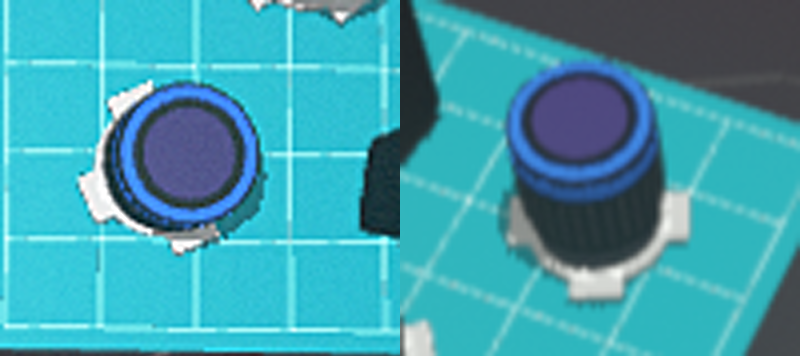

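View pics/c3.png

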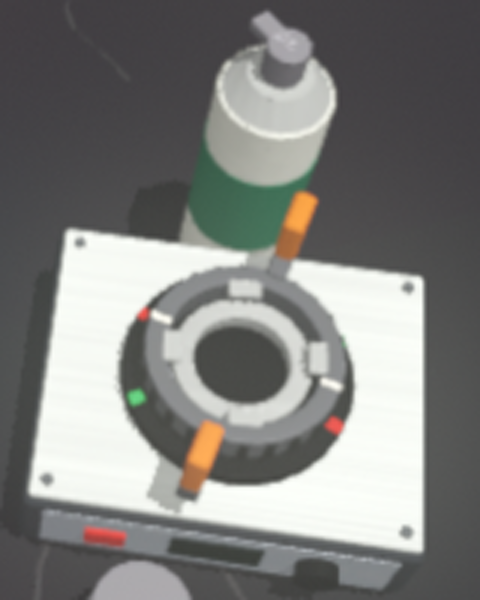

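```bash
cat >> h.py <<'E'
def corr(a,b): return np.degrees(np.arctan2(b[1]-a[1],b[0]-a[0]))
E
python3 - <<'E'
from h import *
P={c:vision.camera_params(c) for c in("top","scene")}
# deck corners
k=560/170
ct=np.array([(47,128),(435,45),(497,358),(104,443)])/k+[130,165]
cs=np.array([(66,230),(424,277),(424,552),(30,494)])/3+[340,160]
A=onz(P["top"],ct,.065); B=onz(P["scene"],cs,.065)
print("deck top",A.round(3).tolist()); print("deck scene",B.round(3).tolist())
print(A.mean(0),B.mean(0),[np.linalg.norm(A[i]-A[(i+1)%4]) for i in range(4)],[np.linalg.norm(B[i]-B[(i+1)%4]) for i in range(4)])
# marks & wings in top: green (358,167),(168,312); red(147,212),(378,267), white (160,230),(351,241)
for nm,pts,z in (("green",[(358,167),(168,312)],.095),("white",[(160,230),(351,241)],.11),("wing",[(255,66),(232,382)],.133)):
    W=onz(P["top"],np.array(pts)/k+[130,165],z); print(nm,W.round(3).tolist(),corr(W[0],W[1]), W.mean(0), np.linalg.norm(W[0]-W[1]))
W=onz(P["scene"],np.array([(302,202),(208,432)])/3+[340,160],.131);print("wing scene",W.round(3).tolist(),corr(W[1],W[0]),W.mean(0))
W=onz(P["scene"],np.array([(162,317),(331,384)])/3+[340,160],.110);print("white scene",W.round(3).tolist(),corr(W[1],W[0]),W.mean(0))
# blue ring centroid
for c,roi in (("top",(340,210,440,300)),("scene",(220,190,310,270))):
    im=cv2.imread(f"pics/{c}0.png"); hsv=cv2.cvtColor(im,cv2.COLOR_BGR2HSV)
    m=((hsv[...,0]>102)&(hsv[...,0]<118)&(hsv[...,1]>130)&(hsv[...,2]>150)).astype(np.uint8)
    mm=np.zeros_like(m); x0,y0,x1,y1=roi; mm[y0:y1,x0:x1]=m[y0:y1,x0:x1]
    cn=max(cv2.findContours(mm,cv2.RETR_EXTERNAL,cv2.CHAIN_APPROX_NONE)[0],key=cv2.contourArea)
    e=cv2.fitEllipse(cn); print(c,e,onz(P[c],e[0],.087))
# ears: top crop (scale4) z=.003+8+4=.015
E_=np.array([(97,194),(133,98),(195,242)])/4+[340,210]
W=onz(P["top"],E_,.014); print("ears top",W.round(3).tolist())
E_=np.array([(278,215),(196,288),(112,228)])/4.444+[220,190]
E_=np.array([(678,215),(597,288),(518,228)]); E_=(E_-[400,0])/4.444+[220,190]
W=onz(P["scene"],E_,.014); print("ears scene",W.round(3).tolist())
E
```

```text
deck top [[0.603, 0.302, 0.065], [0.649, 0.1, 0.065], [0.486, 0.065, 0.065], [0.44, 0.265, 0.065]]
deck scene [[0.489, 0.067, 0.065], [0.442, 0.269, 0.065], [0.606, 0.306, 0.065], [0.652, 0.105, 0.065]]
[0.54430247 0.18282095 0.065     ] [0.54718981 0.18663517 0.065     ] [np.float64(0.20750407483258249), np.float64(0.16664888617901488), np.float64(0.2058383182948386), np.float64(0.16705888488293674)] [np.float64(0.20783493671162198), np.float64(0.1676773754125211), np.float64(0.20675376127120132), np.float64(0.16679959658718854)]
green [[0.579, 0.134, 0.095], [0.506, 0.227, 0.095]] 128.39379270152168 [0.54249022 0.18040319 0.095     ] 0.11846580664884693
white [[0.545, 0.228, 0.11], [0.541, 0.134, 0.11]] -92.72624919289495 [0.54274211 0.18140275 0.11      ] 0.09412868135651507
wing [[0.622, 0.18, 0.133], [0.471, 0.186, 0.133]] 177.69384741141596 [0.54652639 0.18260977 0.133     ] 0.15145164903413397
wing scene [[0.465, 0.189, 0.131], [0.614, 0.181, 0.131]] 177.04993088853934 [0.53984658 0.18519906 0.131     ]
white scene [[0.549, 0.139, 0.11], [0.554, 0.233, 0.11]] -93.08705060155059 [0.55177128 0.18601566 0.11      ]
top ((386.54937744140625, 248.16517639160156), (33.306339263916016, 33.65596008300781), 5.898148536682129) [[ 0.52869469 -0.1107077   0.087     ]]
scene ((259.8050842285156, 216.81057739257812), (25.507776260375977, 32.150333404541016), 77.22083282470703) [[ 0.53087078 -0.10982693  0.087     ]]
ears top [[0.516, -0.082, 0.014], [0.56, -0.099, 0.014], [0.495, -0.126, 0.014]]
ears scene [[0.517, -0.078, 0.014], [0.562, -0.094, 0.014], [0.548, -0.138, 0.014]]
```

The enlarged crop confirms the lens to mount: blue ring and band, steel ears, on the mat at top (387,248), with the top at (0.530,-0.110). The tester centre is about (0.545,0.184) with its x axis at about 12.4°. The collar stands at about q=0.71, and the duster crowds the near wing, so I'll use the far wing. Now a helper to work out the shifts.

```bash
cat > go.py <<'E'
# usage: go.py x y z yawdeg : prints rows-unit shift/turn from the present pose
import sys; from h import *
s=bot.state(); R=np.array(s["ee_rot"]); p=np.array(s["position"])
tgt=np.array(list(map(float,sys.argv[1:4]))); yaw=float(sys.argv[4])
now=np.degrees(np.arctan2(R[1,0],R[0,0]))
d=R.T@(tgt-p); tr=-((yaw-now+180)%360-180)
print("t",round(s["t"],2),"p",p.round(4),"yaw",round(now,2),"F",np.round(s["contact_force"],1),"op",round(s["opening"],4),"q",np.round(s["joint_positions"],2))
print("shift",(d/.8).round(4),"turn",round(tr/90,4),"dist",round(np.linalg.norm(d),4),"rows",max(np.linalg.norm(d)/.05,abs(tr)/8.59))
E
python3 go.py 0.53 -0.11 0.34 0
```

```text
t 1.0 p [ 0.1545 -0.6056  0.2483] yaw -75.69 F [-0.4  0.3 -0.2] op 0.0852 q [-1.42  0.28 -0.03  1.27 -0.    1.47]
shift [-0.4842 -0.608  -0.1146] turn -0.841 dist 0.6285 rows 12.570309870670657
```

```bash
python3 -m pendant '[[[-0.03,-0.04,-0.05,-0.05,1],[-0.1,-0.12,-0.1146,-0.2,1],[-0.484,-0.608,-0.1146,-0.841,1],[-0.484,-0.608,-0.1146,-0.841,1],[-0.484,-0.608,-0.1146,-0.841,1]]]'; python3 go.py 0.53 -0.11 0.34 0
```

```text
t: 1.5
position: [0.2923, -0.4227, 0.3191]
ee_rot: [[0.804, -0.595, 0.001], [-0.595, -0.804, -0.001], [0.001, 0.0, -1.0]]
contact_force: [1.1, -0.1, -0.4]
opening: 0.0854
t 1.5 p [ 0.2923 -0.4227  0.3191] yaw -36.5 F [ 1.1 -0.1 -0.4] op 0.0854 q [-1.09  0.05 -0.15  1.37  0.    1.12]
shift [ 0.0064 -0.4909 -0.0263] turn -0.4056 dist 0.3933 rows 7.866615872118139
```

```bash
python3 -m pendant '[[[0.006,-0.49,-0.026,-0.406,1],[0.006,-0.49,-0.026,-0.406,1],[0.006,-0.49,-0.026,-0.406,1],[0.006,-0.49,-0.026,-0.406,1],[0.006,-0.49,-0.026,-0.406,1]]]'; python3 go.py 0.53 -0.11 0.34 0
```

```text
t: 2.0
position: [0.4432, -0.2233, 0.3324]
ee_rot: [[1.0, 0.004, 0.002], [0.004, -1.0, -0.002], [0.002, 0.002, -1.0]]
contact_force: [1.5, -0.6, 0.4]
opening: 0.0853
t 2.0 p [ 0.4432 -0.2233  0.3324] yaw 0.24 F [ 1.5 -0.6  0.4] op 0.0853 q [-0.6   0.01 -0.16  1.4  -0.    0.97]
shift [ 0.1091 -0.1412 -0.0096] turn 0.0026 dist 0.143 rows 2.859241423057246
```

```bash
python3 -m pendant '[[[0.109,-0.141,-0.0096,0.003,1],[0.109,-0.141,-0.0096,0.003,1],[0.109,-0.141,-0.0096,0.003,1],[0.109,-0.141,-0.0096,0.003,1],[0.109,-0.141,-0.0096,0.003,1]]]'; python3 go.py 0.53 -0.11 0.34 0
python3 - <<'E'
from h import *
s=bot.state();p=vision.camera_params("wrist");im=vision.read_camera("wrist");cv2.imwrite("pics/w1.png",im)
np.save("w1.npy",{"s":s,"p":p},allow_pickle=True)
print({k:np.round(v,3).tolist() for k,v in p.items()}); R=np.array(p["R"]);print("cam pos",-R.T@np.array(p["t"]),s["position"])
E
```

```text
t: 2.5
position: [0.5302, -0.1093, 0.3399]
ee_rot: [[1.0, 0.002, 0.001], [0.002, -1.0, -0.002], [0.001, 0.002, -1.0]]
contact_force: [0.7, -0.4, -1.0]
opening: 0.0856
t 2.5 p [ 0.5302 -0.1093  0.3399] yaw 0.11 F [ 0.7 -0.4 -1. ] op 0.0856 q [-0.32  0.09 -0.06  1.42 -0.    1.25]
shift [-0.0003  0.0008 -0.0001] turn 0.0012 dist 0.0007 rows 0.013874004242740856
{'fx': 351.617, 'fy': 351.617, 'cx': 318.657, 'cy': 241.228, 'k1': -0.006, 'R': [[1.0, 0.002, 0.001], [0.001, -0.951, 0.31], [0.001, -0.31, -0.951]], 't': [-0.53, -0.174, 0.433]}
cam pos [ 0.52930736 -0.02990823  0.4655498 ] [ 0.53021384 -0.10934346  0.33993333]
```

View pics/w1.png

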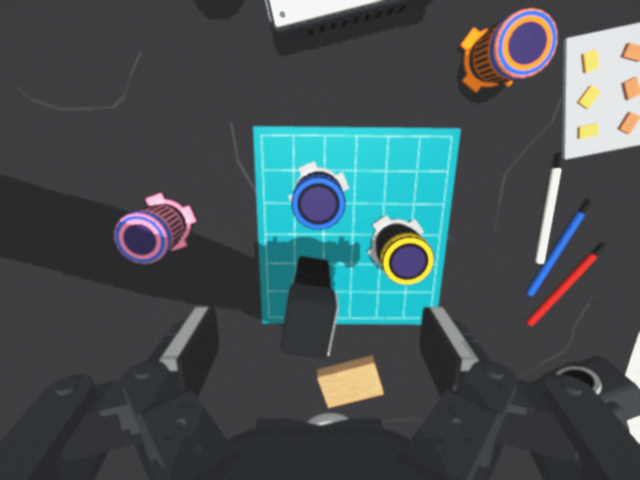

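Wrist view: blue lens ring at about (319,202), yellow at (408,258), flash at (310,310), orange look-alike at (525,45), pink look-alike at (143,238). Now I'll measure the lens from this view.

```bash
cat >> h.py <<'E'
def bluering(im,roi):
    hsv=cv2.cvtColor(im,cv2.COLOR_BGR2HSV)
    m=((hsv[...,0]>102)&(hsv[...,0]<118)&(hsv[...,1]>130)&(hsv[...,2]>110)).astype(np.uint8)
    mm=np.zeros_like(m); x0,y0,x1,y1=roi; mm[y0:y1,x0:x1]=m[y0:y1,x0:x1]
    cn=max(cv2.findContours(mm,cv2.RETR_EXTERNAL,cv2.CHAIN_APPROX_NONE)[0],key=cv2.contourArea)
    return cv2.fitEllipse(cn)
E
python3 - <<'E'
from h import *
d=np.load("w1.npy",allow_pickle=True).item(); im=cv2.imread("pics/w1.png"); p=d["p"]
e=bluering(im,(270,150,370,240)); print(e, onz(p,e[0],.087))
# predicted ring outline
c=onz(p,e[0],.087)[0]; th=np.linspace(0,2*np.pi,60)
print(cv2.fitEllipse(np.float32(proj(p,np.c_[c[0]+.03*np.cos(th),c[1]+.03*np.sin(th),np.full(60,.087)]))))
cv2.imwrite("pics/w1c.png",cv2.resize(im[145:245,260:380],(720,600),interpolation=cv2.INTER_CUBIC))
E
```

```text
((317.9827575683594, 201.58499145507812), (51.963993072509766, 53.81367874145508), 175.6462860107422) [[ 0.52903386 -0.10785864  0.087     ]]
((317.98065185546875, 200.93331909179688), (54.160457611083984, 54.941741943359375), 90.82075500488281)
```

View pics/w1c.png

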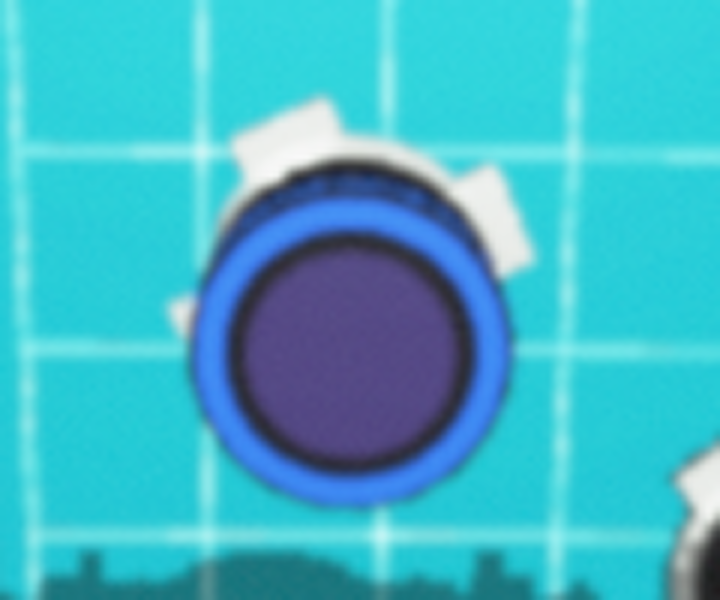

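```bash
python3 - <<'E'
from h import *
d=np.load("w1.npy",allow_pickle=True).item(); p=d["p"]
U=np.array([(232,146),(326,96),(494,165),(536,265)])/6+[260,145]
W=onz(p,U,.015); print(W.round(4).tolist()); 
print(corr(W[0],W[1]),np.linalg.norm(W[0]-W[1]), corr(W[2],W[3])+90,np.linalg.norm(W[2]-W[3]))
m1=(W[0]+W[1])/2; m2=(W[2]+W[3])/2
for yaw in (24,):
    for y in np.radians([22,24,26]):
        print(np.degrees(y), m1[:2]-.038*np.array([-np.sin(y),np.cos(y)]), m2[:2]-.038*np.array([np.cos(y),np.sin(y)]))
E
python3 go.py 0.545 0.12 0.34 0
```

```text
[[0.5045, -0.0814, 0.015], [0.5243, -0.071, 0.015], [0.5598, -0.0852, 0.015], [0.5693, -0.1064, 0.015]]
27.563711992749955 0.022359182056589596 24.103730379981357 0.023210175221211285
22.0 [ 0.52867085 -0.1114177 ] [ 0.52931013 -0.11005804]
24.000000000000004 [ 0.5298918  -0.11089945] [ 0.52982839 -0.11127899]
26.0 [ 0.53109391 -0.11033889] [ 0.53038894 -0.1124811 ]
t 2.55 p [ 0.5297 -0.1102  0.3399] yaw 0.0 F [ 0.3 -0.2 -0.9] op 0.0853 q [-0.32  0.09 -0.06  1.42 -0.    1.25]
shift [ 0.0192 -0.2877 -0.0007] turn 0.0 dist 0.2307 rows 4.613517664462286
```

```bash
python3 -m pendant '[[[0.019,-0.366,-0.01,0,1],[0.019,-0.366,-0.01,0,1],[0.019,-0.366,-0.01,0,1],[0.019,-0.366,-0.01,0,1],[0.019,-0.366,-0.01,0,1]]]'; python3 -m pendant '[[[0,-0.056,0,0,0],[0,-0.056,0,0,0],[0,-0.056,0,0,0],[0,-0.056,0,0,0]]]'
python3 - <<'E'
from h import *
p=vision.camera_params("wrist");s=bot.state();im=vision.read_camera("wrist");cv2.imwrite("pics/w2.png",im)
np.save("w2.npy",{"s":s,"p":p},allow_pickle=True); print(s["position"],s["t"],s["opening"])
im=vision.read_camera("scene");cv2.imwrite("pics/s2.png",im)
E
```

```text
t: 3.05
position: [0.5423, 0.1393, 0.3465]
ee_rot: [[1.0, -0.003, 0.001], [-0.003, -1.0, -0.002], [0.001, 0.002, -1.0]]
contact_force: [0.5, 0.1, 0.3]
opening: 0.0857
t: 3.45
position: [0.5425, 0.1822, 0.3464]
ee_rot: [[1.0, -0.006, 0.001], [-0.006, -1.0, -0.003], [0.001, 0.003, -1.0]]
contact_force: [-0.1, 0.1, 0.3]
opening: 0.0283
[0.54247746 0.18220719 0.34636423] 3.45 0.028325276164801308
```

View pics/w2.png

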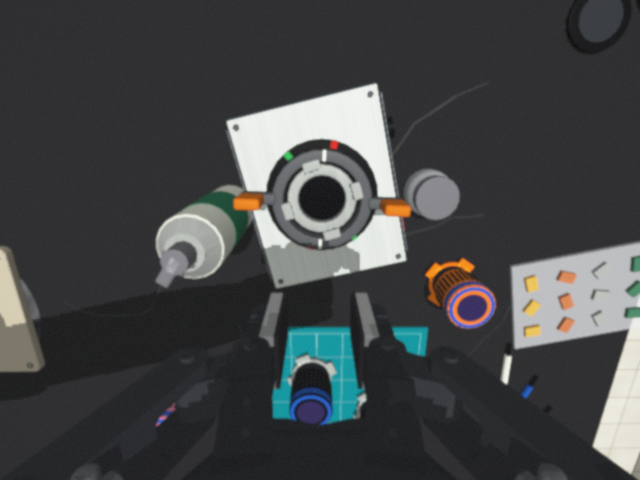

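View pics/s2.png

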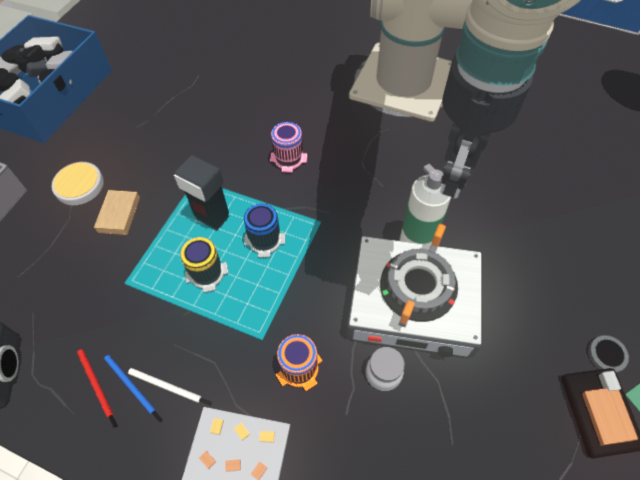

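```bash
python3 - <<'E'
from h import *
d=np.load("w2.npy",allow_pickle=True).item(); p=d["p"]; im=cv2.imread("pics/w2.png")
cv2.imwrite("pics/w2c.png",cv2.resize(im[80:295,220:420],(558,600),interpolation=cv2.INTER_CUBIC))
g=cv2.cvtColor(im,cv2.COLOR_BGR2GRAY); b=(g<90).astype(np.uint8)
n,l,st,ce=cv2.connectedComponentsWithStats(b); k=l[199,323]; m=(l==k).astype(np.uint8); print(st[k])
cn=max(cv2.findContours(m,cv2.RETR_EXTERNAL,cv2.CHAIN_APPROX_NONE)[0],key=cv2.contourArea); e=cv2.fitEllipse(cn)
c=onz(p,e[0],.09); print(e,c)
th=np.linspace(0,2*np.pi,60)
print("pred",cv2.fitEllipse(np.float32(proj(p,np.c_[c[0,0]+.0265*np.cos(th),c[0,1]+.0265*np.sin(th),np.full(60,.09)]))))
t=cv2.imread("pics/top0.png"); g=cv2.cvtColor(t,cv2.COLOR_BGR2GRAY); b=(g<100).astype(np.uint8); n,l,st,ce=cv2.connectedComponentsWithStats(b); k=l[237,209]; print(st[k]); m=(l==k).astype(np.uint8)
cn=max(cv2.findContours(m,cv2.RETR_EXTERNAL,cv2.CHAIN_APPROX_NONE)[0],key=cv2.contourArea); e=cv2.fitEllipse(cn); print(e,onz(vision.camera_params("top"),e[0],.09))
E
```

```text
[ 299  176   46   45 1628]
((321.567138671875, 197.97630310058594), (43.923919677734375, 45.372825622558594), 87.93109130859375) [[0.54523631 0.18673052 0.09      ]]
pred ((321.56695556640625, 197.4708709716797), (47.69939422607422, 48.26050567626953), 83.31261444091797)
[193 222  31  31 597]
((208.68470764160156, 236.729248046875), (28.73870277404785, 30.118959426879883), 32.49861526489258) [[0.54448292 0.18345354 0.09      ]]
```

View pics/w2c.png

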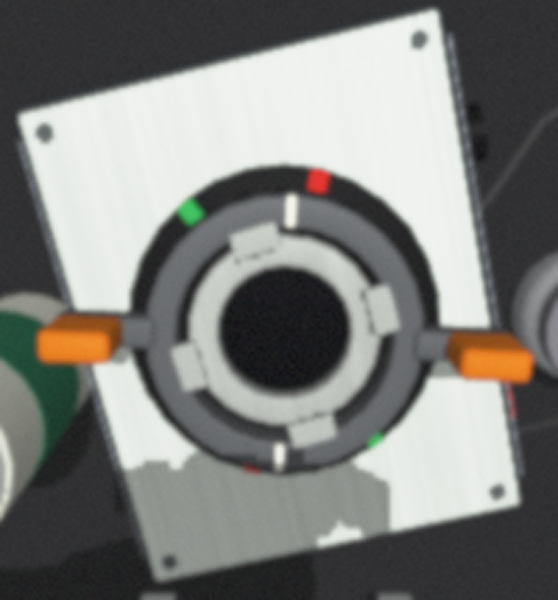

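```bash
python3 - <<'E'
from h import *
d=np.load("w2.npy",allow_pickle=True).item(); p=d["p"]
U=np.array([(18,115),(437,10),(520,503),(157,580)])/2.79+[220,80]
W=onz(p,U,.065); print(W.round(4).tolist(),W.mean(0)); print(corr(W[0],W[1]),corr(W[3],W[2]),corr(W[2],W[1])-90,corr(W[3],W[0])-90)
# screws
U=np.array([(44,133),(419,39),(497,492),(169,562)])/2.79+[220,80]
W=onz(p,U,.065); print(W.round(4).tolist(),W.mean(0)); print(corr(W[0],W[1]),corr(W[3],W[2]),corr(W[2],W[1])-90,corr(W[3],W[0])-90)
U=np.array([(78,338),(490,358)])/2.79+[220,80]; W=onz(p,U,.131); print(W,corr(W[0],W[1]),W.mean(0))
U=np.array([(291,210),(280,456)])/2.79+[220,80]; W=onz(p,U,.11); print(W,corr(W[1],W[0]),W.mean(0))
U=np.array([(190,212),(376,441)])/2.79+[220,80]; W=onz(p,U,.09); print(W,corr(W[1],W[0]),W.mean(0))
E
```

```text
[[0.4415, 0.2676, 0.065], [0.6044, 0.3045, 0.065], [0.6504, 0.103, 0.065], [0.4874, 0.0664, 0.065]] [0.54590615 0.18539349 0.065     ]
12.7839063144491 12.672635486124909 12.863016033622444 12.868007307702854
[[0.4511, 0.2608, 0.065], [0.5979, 0.2943, 0.065], [0.6398, 0.1083, 0.065], [0.4932, 0.0753, 0.065]] [0.54552894 0.18469594 0.065     ]
12.87755703730171 12.682945428567269 12.695830718356092 12.790276204738788
[[0.47250375 0.19206857 0.131     ]
 [0.61820902 0.18400984 0.131     ]] -3.1657136803874546 [0.54535639 0.1880392  0.131     ]
[[0.54795528 0.23398292 0.11      ]
 [0.54360602 0.14076296 0.11      ]] 87.32875241135888 [0.54578065 0.18737294 0.11      ]
[[0.50993749 0.23193383 0.09      ]
 [0.58292225 0.14029988 0.09      ]] 128.5366760718721 [0.54642987 0.18611686 0.09      ]
```

Tester yaw 12.75°, axis about (0.5455,0.1855), far wing at about −3° world (q≈0.72). I'll go down shut beside the far wing, on its −y side.

```bash
cat > arc.py <<'E'
# arc.py side a0 a1 n z [off]: finger-centre waypoints around the collar; side -1 = trailing on clockwise side
import sys; from h import *
s=bot.state(); R=np.array(s["ee_rot"]); p=np.array(s["position"]); now=np.degrees(np.arctan2(R[1,0],R[0,0]))
side,a0,a1,n,z,off=float(sys.argv[1]),float(sys.argv[2]),float(sys.argv[3]),int(sys.argv[4]),float(sys.argv[5]),float(sys.argv[6])
C=np.array([.5455,.1855]); print("p",p.round(4),"yaw",now.round(2),"F",np.round(s["contact_force"],1),"t",s["t"])
for a in np.linspace(a0,a1,n):
    r=np.radians(a); t=C+.075*np.array([np.cos(r),np.sin(r)])+side*off*np.array([-np.sin(r),np.cos(r)])
    d=R.T@(np.r_[t,z]-p)/.8; tr=-((a-now+180)%360-180)/90
    print(round(a,1),t.round(4),"[%.3f,%.3f,%.3f,%.3f,0]"%(*d,tr))
E
python3 arc.py -1 -3 -3 1 .25 .037; python3 arc.py -1 -3 -3 1 .129 .037;
```

```text
p [0.5426 0.1821 0.3464] yaw -0.35 F [0.4 0.  0.5] t 3.55
-3.0 [0.6185 0.1446] [0.095,0.046,0.121,0.029,0]
p [0.5426 0.1821 0.3464] yaw -0.35 F [0.4 0.  0.5] t 3.55
-3.0 [0.6185 0.1446] [0.095,0.046,0.272,0.029,0]
```

```bash
python3 -m pendant '[[[0.05,0.025,0,0.03,0],[0.095,0.046,0.05,0.03,0],[0.095,0.046,0.11,0.03,0],[0.095,0.046,0.17,0.03,0],[0.095,0.046,0.21,0.03,0]]]'; python3 - <<'E'
from h import *
cv2.imwrite("pics/s3.png",vision.read_camera("scene")[150:400,300:520])
cv2.imwrite("pics/w3.png",vision.read_camera("wrist"))
E
python3 arc.py -1 -3 -3 1 .129 .037;
```

```text
t: 4.05
position: [0.6169, 0.1419, 0.1746]
ee_rot: [[0.998, -0.056, -0.004], [-0.056, -0.998, -0.004], [-0.003, 0.004, -1.0]]
contact_force: [-0.7, 0.5, 0.2]
opening: -0.0004
p [0.614  0.142  0.1723] yaw -3.2 F [ 0.  -0.5  0.1] t 4.15
-3.0 [0.6185 0.1446] [0.006,-0.004,0.054,-0.002,0]
```

View pics/w3.png

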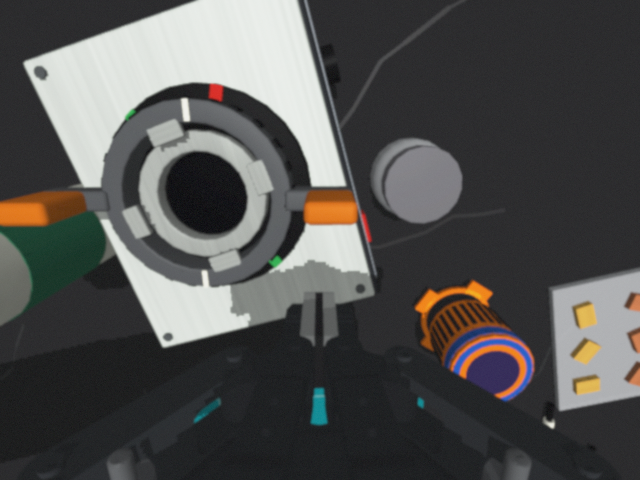

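View pics/s3.png

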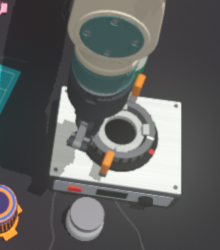

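The wrist view shows the shut fingers at (319,300), on the −y side of the far orange wing (330,207), with the tub clear at (423,183). Next: descend, then approach.

```bash
python3 -m pendant '[[[0.006,-0.004,0.03,0,0],[0.006,-0.004,0.054,0,0],[0.006,-0.004,0.054,0,0],[0.006,-0.004,0.054,0,0]]]'; python3 arc.py -1 -3 17 5 .129 .017
```

```text
t: 4.55
position: [0.6198, 0.1443, 0.1312]
ee_rot: [[0.998, -0.057, -0.009], [-0.057, -0.998, -0.004], [-0.008, 0.005, -1.0]]
contact_force: [0.1, 0.3, -0.0]
opening: -0.0002
p [0.6198 0.1443 0.1312] yaw -3.25 F [ 0.1  0.3 -0. ] t 4.55
-3.0 [0.6195 0.1646] [-0.002,-0.025,0.003,-0.003,0]
2.0 [0.621  0.1711] [-0.000,-0.034,0.003,-0.058,0]
7.0 [0.622  0.1778] [0.000,-0.042,0.003,-0.114,0]
12.0 [0.6224 0.1845] [0.000,-0.050,0.002,-0.169,0]
17.0 [0.6222 0.1912] [-0.000,-0.059,0.002,-0.225,0]
```

```bash
python3 -m pendant '[[[-0.002,-0.018,0.003,0,0],[-0.002,-0.026,0.003,-0.003,0],[0,-0.034,0.003,-0.058,0],[0,-0.042,0.003,-0.114,0],[0,-0.05,0.002,-0.169,0]]]'; python3 arc.py -1 17 33 5 .129 .017
```

```text
t: 5.05
position: [0.6237, 0.1842, 0.131]
ee_rot: [[0.977, 0.211, -0.004], [0.211, -0.977, -0.007], [-0.006, 0.006, -1.0]]
contact_force: [2.2, -2.9, -2.8]
opening: -0.0002
p [0.6237 0.1842 0.131 ] yaw 12.18 F [ 2.2 -2.9 -2.8] t 5.05
17.0 [0.6222 0.1912] [-0.000,-0.009,0.002,-0.054,0]
21.0 [0.6216 0.1965] [0.001,-0.016,0.002,-0.098,0]
25.0 [0.6207 0.2018] [0.001,-0.022,0.002,-0.142,0]
29.0 [0.6193 0.207 ] [0.001,-0.029,0.002,-0.187,0]
33.0 [0.6177 0.2121] [-0.000,-0.036,0.002,-0.231,0]
```

Contact at about 3 N, as expected from the friction. I'll push on along the arc.

```bash
python3 -m pendant '[[[0,-0.009,0.002,-0.054,0],[0.001,-0.016,0.002,-0.098,0],[0.001,-0.022,0.002,-0.142,0],[0.001,-0.029,0.002,-0.187,0],[0,-0.036,0.002,-0.231,0]]]'; python3 arc.py -1 35 41 4 .129 .017
```

```text
t: 5.55
position: [0.6189, 0.2123, 0.1309]
ee_rot: [[0.837, 0.547, -0.001], [0.547, -0.837, -0.009], [-0.006, 0.007, -1.0]]
contact_force: [1.0, -3.2, 1.4]
opening: -0.0001
p [0.6189 0.2123 0.1309] yaw 33.14 F [ 1.  -3.2  1.4] t 5.55
35.0 [0.6167 0.2146] [-0.001,-0.004,0.002,-0.021,0]
37.0 [0.6156 0.2171] [-0.000,-0.007,0.002,-0.043,0]
39.0 [0.6145 0.2195] [0.000,-0.011,0.002,-0.065,0]
41.0 [0.6133 0.2219] [0.001,-0.014,0.002,-0.087,0]
```

```bash
python3 -m pendant '[[[-0.001,-0.004,0.002,-0.021,0],[0,-0.007,0.002,-0.043,0],[0,-0.011,0.002,-0.06,0]]]'; python3 arc.py -1 39 43 3 .129 .017
```

```text
t: 5.85
position: [0.6159, 0.2193, 0.131]
ee_rot: [[0.781, 0.624, 0.004], [0.624, -0.781, -0.012], [-0.005, 0.012, -1.0]]
contact_force: [5.8, -9.5, -0.1]
opening: 0.0002
p [0.6159 0.2193 0.131 ] yaw 38.62 F [ 5.8 -9.5 -0.1] t 5.85
39.0 [0.6145 0.2195] [-0.001,-0.001,0.002,-0.004,0]
41.0 [0.6133 0.2219] [-0.001,-0.005,0.002,-0.026,0]
43.0 [0.6119 0.2242] [-0.000,-0.008,0.002,-0.049,0]
```

```bash
python3 -m pendant '[[[0,-0.003,0.001,-0.01,0],[0,-0.003,0.001,-0.01,0]]]'; python3 go.py .6159 .2193 .131 38
```

```text
t: 6.05
position: [0.616, 0.2194, 0.1311]
ee_rot: [[0.772, 0.636, 0.008], [0.636, -0.771, -0.018], [-0.005, 0.019, -1.0]]
contact_force: [3.6, -7.7, -0.8]
opening: 0.0001
t 6.05 p [0.616  0.2194 0.1311] yaw 39.51 F [ 3.6 -7.7 -0.8] op 0.0001 q [ 0.25  0.4  -0.11  1.06 -0.02  1.13]
shift [-0.0002 -0.      0.0001] turn 0.0167 dist 0.0002 rows 0.1752169926180534
```

```bash
python3 -m pendant '[[[0,0.02,0,0,0],[0,0.025,-0.05,0,0],[0,0.03,-0.11,0.1,0.3],[0,0.04,-0.16,0.2,0.6],[0,0.05,-0.22,0.3,1]]]'; python3 - <<'E'
from h import *
p=vision.camera_params("wrist");s=bot.state();im=vision.read_camera("wrist");cv2.imwrite("pics/w4.png",im)
np.save("w4.npy",{"s":s,"p":p},allow_pickle=True); print(s["position"],s["t"],s["opening"])
E
```

```text
t: 6.55
position: [0.6398, 0.1918, 0.3092]
ee_rot: [[0.973, 0.232, 0.007], [0.232, -0.973, -0.017], [0.003, 0.018, -1.0]]
contact_force: [1.2, 0.1, -0.4]
opening: 0.0431
[0.63983168 0.19184445 0.30915287] 6.55 0.043068110469427476
```

View pics/w4.png

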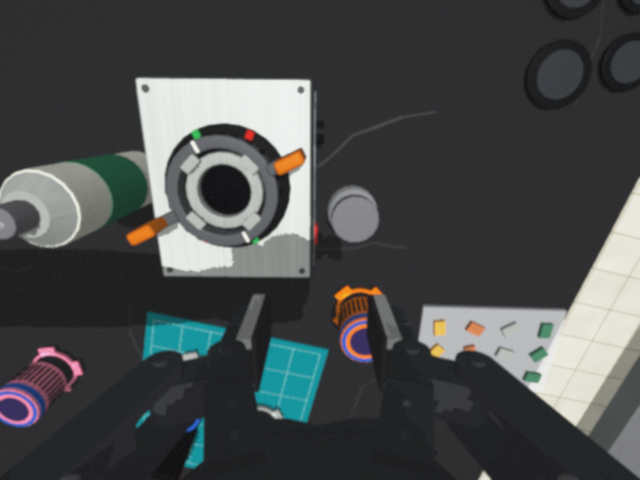

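```bash
python3 - <<'E'
from h import *
d=np.load("w4.npy",allow_pickle=True).item(); p=d["p"]; im=cv2.imread("pics/w4.png")
cv2.imwrite("pics/w4c.png",cv2.resize(im[110:260,110:320],(800,571),interpolation=cv2.INTER_CUBIC))
E
python3 go.py .535 .0 .34 0
```

```text
t 6.6 p [0.6446 0.1918 0.32  ] yaw 13.12 F [2.8 0.4 5.6] op 0.0509 q [ 0.2   0.32  0.19  1.41 -0.02  1.54]
shift [-0.1873  0.2029 -0.0246] turn 0.1458 dist 0.2218 rows 4.43545668561233
```

View pics/w4c.png

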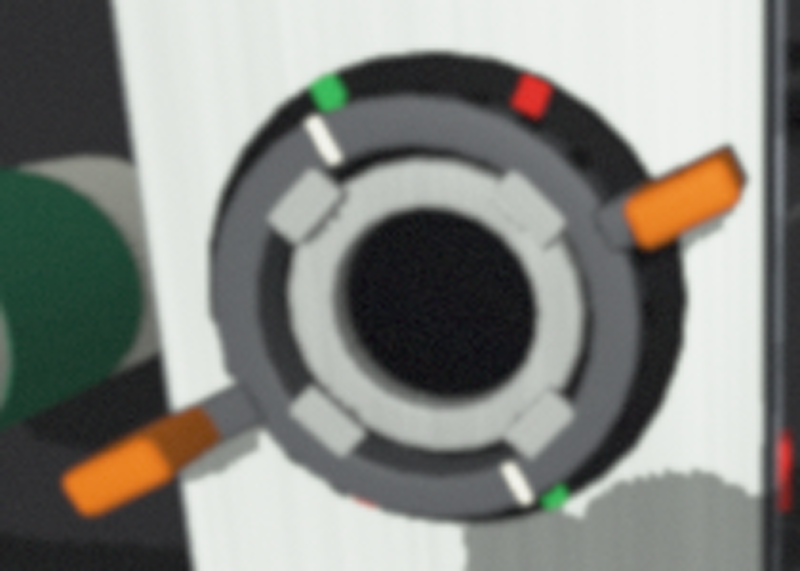

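The collar is at its open mark: the white lines point at the green marks and the lugs stand at 45° to the deck edges. Now to the lens.

```bash
python3 -m pendant '[[[-0.187,0.203,-0.01,0.146,1],[-0.187,0.203,-0.01,0.146,1],[-0.187,0.203,-0.01,0.146,1],[-0.187,0.203,-0.01,0.146,1],[-0.187,0.203,-0.01,0.146,1]]]'; python3 go.py .5295 -.1095 .25 0
```

```text
t: 7.1
position: [0.534, -0.0027, 0.3296]
ee_rot: [[1.0, -0.002, 0.025], [-0.002, -1.0, -0.015], [0.025, 0.015, -1.0]]
contact_force: [-0.2, 1.2, -0.8]
opening: 0.0853
t 7.1 p [ 0.534  -0.0027  0.3296] yaw -0.11 F [-0.2  1.2 -0.8] op 0.0853 q [-0.12  0.06 -0.11  1.37 -0.01  1.45]
shift [-0.0079  0.1321  0.1013] turn -0.0013 dist 0.1333 rows 2.665822826864553
```

```bash
python3 -m pendant '[[[-0.008,0.132,0.05,0,1],[-0.008,0.132,0.101,0,1],[-0.008,0.132,0.101,0,1],[-0.008,0.132,0.101,0,1],[-0.008,0.132,0.101,0,1]]]'; python3 - <<'E'
from h import *
for i in range(3):
    p=vision.camera_params("wrist");im=vision.read_camera("wrist");s=bot.state()
    R=np.array(s["ee_rot"]); print(s["t"],s["position"].round(4) if hasattr(s["position"],"round") else np.round(s["position"],4),R[:,2].round(4),np.degrees(np.arctan2(R[1,0],R[0,0])).round(2))
cv2.imwrite("pics/w5.png",im); np.save("w5.npy",{"s":s,"p":p},allow_pickle=True)
e=bluering(im,(200,50,450,330)); print(e,onz(p,e[0],.087))
E
```

```text
t: 7.6
position: [0.5293, -0.1095, 0.2501]
ee_rot: [[1.0, -0.003, 0.024], [-0.003, -1.0, -0.013], [0.024, 0.013, -1.0]]
contact_force: [1.0, 0.2, -0.0]
opening: 0.0855
7.65 [ 0.5301 -0.1092  0.2512] [ 0.0263 -0.014  -0.9996] -0.09
7.7 [ 0.5305 -0.1089  0.2518] [ 0.0274 -0.0146 -0.9995] -0.04
7.75 [ 0.5307 -0.1088  0.252 ] [ 0.0279 -0.015  -0.9995] -0.02
((312.363037109375, 220.16549682617188), (67.0401840209961, 69.44921875), 175.37896728515625) [[ 0.52897776 -0.10738379  0.087     ]]
```

View pics/w5.png

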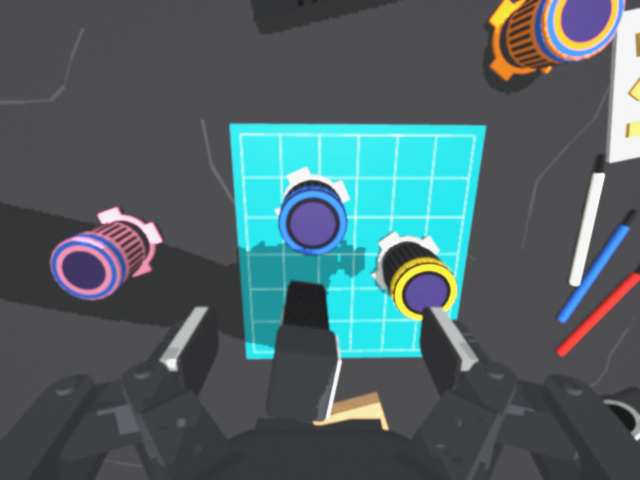

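The tool has picked up about 1.8° of tilt, because an earlier call began mid-motion (fast upward). I'll undo it by starting a call mid-way through a fast descent, well above everything.

```bash
python3 -m pendant '[[[0,0,-0.0625,0,1],[0,0,-0.12,0,1],[0,0,-0.18,0,1],[0,0,-0.18,0,1],[0,0,-0.18,0,1]]]'; python3 -m pendant '[[[0,0,0.0625,0,1],[0,0,0.125,0,1]]]';python3 -m pendant '[[[0,0,0.02,0,1],[0,0,0.02,0,1],[0,0,0.02,0,1],[0,0,0.02,0,1]]]'; python3 - <<'E'
from h import *
for i in range(2):
    vision.read_camera("wrist");s=bot.state()
    R=np.array(s["ee_rot"]); print(s["t"],np.round(s["position"],4),R[:,2].round(4),np.degrees(np.arctan2(R[1,0],R[0,0])).round(2))
E
```

```text
t: 8.25
position: [0.5281, -0.1059, 0.3993]
ee_rot: [[0.999, 0.001, 0.034], [0.002, -1.0, -0.017], [0.034, 0.017, -0.999]]
contact_force: [-0.4, 1.0, -1.3]
opening: 0.085
t: 8.45
position: [0.5329, -0.1071, 0.2998]
ee_rot: [[0.999, 0.003, 0.039], [0.003, -1.0, -0.018], [0.039, 0.018, -0.999]]
contact_force: [0.7, -0.3, -0.3]
opening: 0.0852
t: 8.85
position: [0.5346, -0.1074, 0.2855]
ee_rot: [[0.999, 0.003, 0.042], [0.004, -1.0, -0.019], [0.042, 0.019, -0.999]]
contact_force: [0.2, -0.2, 0.3]
opening: 0.0854
8.9 [ 0.5348 -0.1076  0.2858] [ 0.0428 -0.0191 -0.9989] 0.21
8.95 [ 0.5347 -0.1077  0.2858] [ 0.0429 -0.0191 -0.9989] 0.2
```

```bash
cat > st.py <<'E'
from h import *
s=bot.state();R=np.array(s["ee_rot"]); print(round(s["t"],2),np.round(s["position"],4),"z",R[:2,2].round(4),"yaw",np.degrees(np.arctan2(R[1,0],R[0,0])).round(2),"q",np.round(s["joint_positions"],4),"qd",np.round(s["qd"],3),"F",np.round(s["contact_force"],1),"tau",np.round(s["joint_efforts"],1))
E
python3 st.py;python3 -m pendant '[[[0,0,0,0,1],[0,0,0,0,1],[0,0,0,0,1]]]' >/dev/null; python3 st.py; python3 -m pendant '[[[0,0,0,0,1],[0,0,0,0,1],[0,0,0,0,1]]]' >/dev/null; python3 st.py
```

```text
8.95 [ 0.5347 -0.1077  0.2858] z [ 0.0429 -0.0191] yaw 0.2 q [-0.3147  0.0866 -0.1776  1.2599 -0.0049  1.2528] qd [-0.001  0.    -0.005 -0.    -0.     0.001] F [ 0.2 -0.8  0.1] tau [  0.  -34.6  29.9  -0.3  -0.   -0. ]
9.25 [ 0.535  -0.1078  0.2864] z [ 0.0439 -0.0194] yaw 0.2 q [-0.3148  0.0862 -0.1769  1.26   -0.0049  1.2528] qd [ 0.001  0.002 -0.008 -0.001  0.001  0.001] F [ 0.4 -0.1  0.2] tau [  0.  -35.   30.3  -0.3  -0.    0. ]
9.55 [ 0.535  -0.1078  0.2864] z [ 0.0438 -0.0194] yaw 0.19 q [-0.3148  0.0862 -0.1769  1.26   -0.0049  1.2529] qd [ 0.001  0.    -0.001  0.    -0.    -0.   ] F [-0.4 -0.  -0.9] tau [ -0.  -35.   30.2  -0.3  -0.    0. ]
```

The tilt comes from servo lag and overshoot captured when a call starts unsettled; it holds steady otherwise. Lag during a fast rise should reduce it.

```bash
python3 -m pendant '[[[0,0,-0.0625,0,1],[0,0,-0.125,0,1]]]' >/dev/null; python3 st.py; python3 -m pendant '[[[0,0,-0.0625,0,1],[0,0,-0.125,0,1]]]' >/dev/null; python3 st.py;  python3 -m pendant '[[[0,0,-0.0625,0,1]]]' >/dev/null; python3 st.py; python3 -m pendant '[[[0,0,-0.01,0,1],[0,0,-0.01,0,1],[0,0,-0.01,0,1],[0,0,-0.01,0,1],[0,0,-0.01,0,1]]]' >/dev/null; python3 st.py
```

```text
9.75 [ 0.5285 -0.1052  0.3842] z [ 0.0369 -0.0171] yaw 0.19 q [-0.314   0.0549 -0.0088  1.4667 -0.0049  1.2538] qd [ 0.005 -0.129  0.982  1.008 -0.     0.004] F [ 1.7 -0.9  1.5] tau [  0.2 -33.   26.1  -0.7  -0.   -0. ]
9.95 [ 0.5242 -0.1033  0.4857] z [ 0.0362 -0.0169] yaw 0.19 q [-0.313   0.0599  0.2045  1.6757 -0.0049  1.2548] qd [ 5.000e-03  8.400e-02  1.125e+00  1.022e+00 -1.000e-03  3.000e-03] F [ 0.3 -0.7  0.1] tau [  0.2 -36.   27.5  -0.8  -0.   -0. ]
10.05 [ 0.522  -0.1023  0.536 ] z [ 0.0366 -0.017 ] yaw 0.19 q [-0.3125  0.0769  0.3283  1.7822 -0.0049  1.2552] qd [ 0.003  0.182  1.244  1.059 -0.     0.007] F [ 0.6 -0.7 -0.1] tau [  0.3 -36.5  26.5  -0.9  -0.   -0. ]
10.55 [ 0.5213 -0.102   0.5417] z [ 0.0326 -0.0157] yaw 0.18 q [-0.3125  0.0817  0.3458  1.799  -0.0049  1.2553] qd [ 0.    -0.004  0.011  0.005  0.    -0.002] F [-0.   0.4  0.2] tau [  0.  -34.3  29.8  -0.2  -0.   -0. ]
```

```bash
cat > settle.py <<'E'
from h import *
for i in range(4): vision.read_camera("top")
import st
E
python3 -m pendant '[[[0,0,0.05,0,1],[0,0,0.1,0,1],[0,0,0.15,0,1],[0,0,0.2,0,1],[0,0,0.2,0,1]]]' >/dev/null; python3 settle.py
python3 -m pendant '[[[0,0,-0.0625,0,1],[0,0,-0.125,0,1]]]' >/dev/null; python3 st.py; python3 -m pendant '[[[0,0,0,0,1],[0,0,0,0,1],[0,0,0,0,1],[0,0,0,0,1]]]' >/dev/null; python3 st.py
```

```text
11.25 [ 0.528  -0.1051  0.3849] z [ 0.0373 -0.0173] yaw 0.19 q [-0.314   0.0534 -0.0088  1.4678 -0.005   1.2538] qd [-0.001 -0.008  0.028 -0.005  0.002  0.001] F [-0.4 -0.   0.5] tau [ -0.  -32.5  29.5  -0.2  -0.    0. ]
11.45 [ 0.5238 -0.1032  0.4835] z [ 0.0366 -0.017 ] yaw 0.19 q [-0.313   0.0581  0.1981  1.6707 -0.0049  1.2547] qd [ 0.004  0.06   1.205  1.031 -0.     0.004] F [ 0.9 -0.6  1.5] tau [  0.2 -33.1  24.8  -0.8  -0.   -0. ]
11.85 [ 0.5238 -0.1032  0.4829] z [ 0.0357 -0.0168] yaw 0.19 q [-0.3131  0.0586  0.1974  1.6705 -0.005   1.2547] qd [-0.001  0.004 -0.017 -0.001  0.001 -0.001] F [ 0.1 -0.  -0.5] tau [  0.  -34.5  31.1  -0.3  -0.   -0. ]
```

```bash
python3 -m pendant '[[[0,0,0.05,0,1],[0,0,0.1,0,1],[0,0,0.15,0,1],[0,0,0.2,0,1],[0,0,0.2,0,1]]]' >/dev/null; python3 st.py; python3 -m pendant '[[[0,0,0,0,1],[0,0,0,0,1],[0,0,0,0,1]]]' >/dev/null;python3 st.py
python3 -m pendant '[[[0,0,-0.0625,0,1]]]' >/dev/null; python3 st.py; python3 -m pendant '[[[0,0,0,0,1],[0,0,0,0,1],[0,0,0,0,1]]]' >/dev/null; python3 st.py; python3 -m pendant '[[[0,0,-0.0625,0,1]]]' >/dev/null; python3 st.py; python3 -m pendant '[[[0,0,0,0,1],[0,0,0,0,1],[0,0,0,0,1]]]' >/dev/null; python3 st.py
```

```text
12.35 [ 0.524  -0.1041  0.3143] z [ 0.0193 -0.0114] yaw 0.17 q [-0.3146  0.0723 -0.1331  1.3435 -0.0049  1.2532] qd [ 0.002 -0.033  0.147  0.065  0.001  0.001] F [ 0.1  1.3 -0.1] tau [ -0.1 -36.4  32.2  -1.   -0.   -0. ]
12.65 [ 0.5255 -0.1046  0.3169] z [ 0.0234 -0.0127] yaw 0.18 q [-0.3146  0.0714 -0.1289  1.3443 -0.0049  1.2532] qd [ 0.001 -0.004  0.004 -0.005 -0.     0.001] F [ 0.1 -0.2 -0.2] tau [ -0.  -33.6  29.7  -0.1  -0.    0. ]
12.75 [ 0.5189 -0.1022  0.3565] z [ 0.0061 -0.0072] yaw 0.17 q [-0.3142  0.0618 -0.0574  1.4436 -0.0049  1.2537] qd [ 5.000e-03 -1.650e-01  1.055e+00  1.018e+00 -1.000e-03  6.000e-03] F [ 0.8  0.3 -0.9] tau [  0.1 -38.3  30.7  -1.6  -0.   -0. ]
13.05 [ 0.5197 -0.1025  0.3578] z [ 0.0087 -0.0079] yaw 0.17 q [-0.3142  0.0612 -0.0555  1.4434 -0.0049  1.2537] qd [ 0.001  0.007 -0.02   0.001 -0.    -0.   ] F [-0.5 -0.2 -0.5] tau [  0.  -34.5  31.   -0.1  -0.    0. ]
13.15 [ 0.5127 -0.1     0.3953] z [-0.0144 -0.0005] yaw 0.17 q [-0.3138  0.061   0.0211  1.5444 -0.0049  1.2541] qd [ 4.000e-03 -6.400e-02  1.164e+00  1.035e+00 -1.000e-03  4.000e-03] F [ 1.   0.  -1.7] tau [  0.2 -40.5  31.2  -1.4  -0.   -0. ]
13.45 [ 0.5129 -0.1001  0.395 ] z [-0.0144 -0.0005] yaw 0.16 q [-0.3138  0.0614  0.0208  1.5437 -0.0049  1.2541] qd [ 0.001  0.002 -0.003  0.001  0.001  0.001] F [-0.4  0.3  0.8] tau [  0.  -34.3  30.8   0.1  -0.   -0. ]
```

```bash
python3 -m pendant '[[[0,0,0.044,0,1]]]' >/dev/null; python3 st.py; python3 -m pendant '[[[0,0,0,0,1],[0,0,0,0,1],[0,0,0,0,1]]]' >/dev/null; python3 st.py; python3 go.py .5295 -.1095 .25 0
```

```text
13.55 [ 0.5154 -0.101   0.364 ] z [-0.0044 -0.0037] yaw 0.17 q [-0.3141  0.0615 -0.0423  1.47   -0.0049  1.2538] qd [-0.002  0.049 -0.789 -0.778 -0.002 -0.005] F [ 1.5 -0.5  0.6] tau [  0.2 -34.6  31.7   1.5  -0.    0. ]
13.85 [ 0.5166 -0.1014  0.3661] z [-0.0012 -0.0047] yaw 0.16 q [-0.3142  0.0611 -0.0385  1.4708 -0.0049  1.2538] qd [-0.002 -0.004  0.013 -0.003 -0.    -0.002] F [-0.6 -0.   0.9] tau [ -0.  -33.2  29.8   0.   -0.    0. ]
t 13.85 p [ 0.5166 -0.1014  0.3661] yaw 0.16 F [-0.6 -0.   0.9] op 0.0852 q [-0.31  0.06 -0.04  1.47 -0.    1.25]
shift [0.0163 0.0094 0.1451] turn 0.0018 dist 0.1171 rows 2.341260237779758
```

Tilt is nearly nil now. I'll use gentle ramps and settle in the rows from here on.

```bash
python3 -m pendant '[[[0.004,0.002,0.02,0,1],[0.01,0.005,0.06,0,1],[0.016,0.009,0.1,0,1],[0.016,0.009,0.13,0,1],[0.016,0.009,0.145,0,1]]]' >/dev/null;  python3 -m pendant '[[[0,0,0,0,1],[0,0,0,0,1],[0,0,0,0,1]]]' >/dev/null; python3 - <<'E'
from h import *
import st
p=vision.camera_params("wrist");im=vision.read_camera("wrist");cv2.imwrite("pics/w6.png",im);np.save("w6.npy",{"s":st.s,"p":p},allow_pickle=True)
e=bluering(im,(200,50,450,330)); print(e,onz(p,e[0],.087))
E
```

```text
14.65 [ 0.531  -0.1097  0.2518] z [ 0.0022 -0.0058] yaw 0.16 q [-0.3205  0.1258 -0.2046  1.2364 -0.0049  1.2474] qd [-0.001 -0.002 -0.004 -0.001  0.003 -0.001] F [ 0.3 -0.  -0.6] tau [ -0.  -35.8  29.   -0.   -0.    0. ]
((316.87115478515625, 220.88575744628906), (66.92694854736328, 69.51286315917969), 179.0987091064453) [[ 0.52908432 -0.10740418  0.087     ]]
```

```bash
python3 go.py .5292 -.109 .13 0; python3 -m pendant '[[[-0.001,0,0.02,0,1],[-0.002,0,0.06,0,1],[-0.002,0,0.1,0,1],[-0.002,0,0.13,0,1],[-0.002,-0.001,0.15,0,1]]]' >/dev/null;  python3 -m pendant '[[[0,0,0,0,1],[0,0,0,0,1],[0,0,0,0,1]]]' >/dev/null; python3 st.py; python3 go.py .5292 -.109 .062 0
python3 - <<'E'
from h import *
im=vision.read_camera("wrist");cv2.imwrite("pics/w7.png",im)
E
```

```text
t 14.7 p [ 0.5308 -0.1097  0.2516] yaw 0.16 F [ 0.4  0.1 -1. ] op 0.0856 q [-0.32  0.13 -0.2   1.24 -0.    1.25]
shift [-0.0023 -0.0017  0.152 ] turn 0.0018 dist 0.1216 rows 2.4326366647106714
15.5 [ 0.5306 -0.11    0.1326] z [ 0.0046 -0.0067] yaw 0.16 q [-0.3212  0.2164 -0.3627  0.9853 -0.0049  1.2468] qd [-0.001 -0.003  0.001 -0.003  0.003  0.001] F [ 0.2 -0.7  0.9] tau [  0.  -37.5  25.7   0.   -0.   -0. ]
t 15.5 p [ 0.5306 -0.11    0.1326] yaw 0.16 F [ 0.2 -0.7  0.9] op 0.0853 q [-0.32  0.22 -0.36  0.99 -0.    1.25]
shift [-0.0022 -0.0018  0.0882] turn 0.0018 dist 0.0706 rows 1.4123171714502865
```

View pics/w7.png

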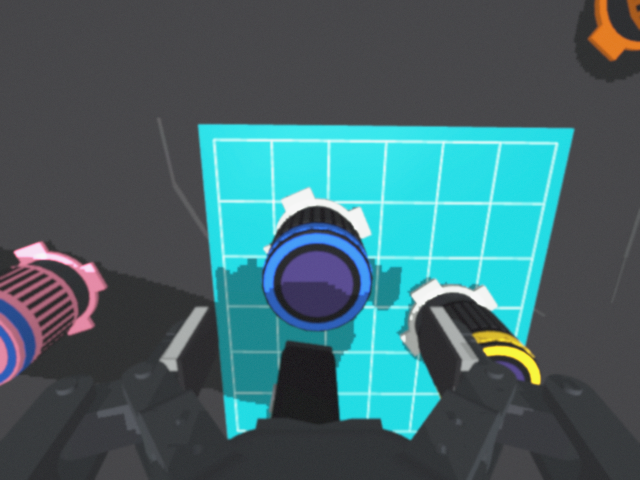

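The blue lens sits centred between the open fingers: ring at (317,278), fingers at (190,335) and (450,335). The yellow lens and flash are clear of the jaws by my measured positions. Going down to grasp.

```bash
python3 -m pendant '[[[-0.001,-0.001,0.015,0,1],[-0.002,-0.001,0.04,0,1],[-0.002,-0.001,0.065,0,1],[-0.002,-0.001,0.08,0,1],[-0.002,-0.001,0.088,0,1]]]' >/dev/null;  python3 -m pendant '[[[0,0,0.002,0,1],[0,0,0.002,0,1]]]' >/dev/null; python3 st.py; python3 go.py .5292 -.109 .062 0; python3 - <<'E'
from h import *
im=vision.read_camera("wrist");cv2.imwrite("pics/w8.png",im)
im=vision.read_camera("scene");cv2.imwrite("pics/s8.png",im[100:350,100:400])
E
```

```text
16.25 [ 0.5287 -0.1094  0.0593] z [ 0.003  -0.0061] yaw 0.16 q [-0.3214  0.2983 -0.4367  0.831  -0.0049  1.2467] qd [ 0.001 -0.01   0.011  0.002 -0.     0.001] F [-0.1 -0.2 -0.4] tau [ -0.  -39.1  23.3  -0.1  -0.    0. ]
t 16.25 p [ 0.5287 -0.1094  0.0593] yaw 0.16 F [-0.1 -0.2 -0.4] op 0.0854 q [-0.32  0.3  -0.44  0.83 -0.    1.25]
shift [ 0.0006 -0.0005 -0.0033] turn 0.0018 dist 0.0027 rows 0.05471011001782943
```

View pics/w8.png

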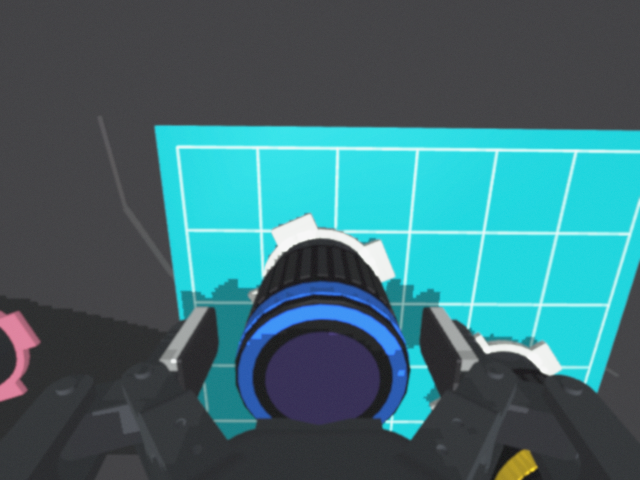

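View pics/s8.png

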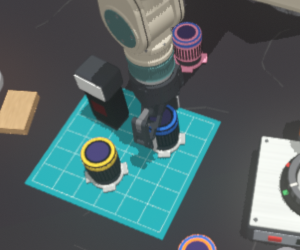

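```bash
python3 -m pendant '[[[0,0,0,0,0],[0,0,0,0,0],[0,0,0,0,0],[0,0,0,0,0],[0,0,0,0,0]]]'; python3 st.py; python3 -m pendant '[[[0,0,-0.01,0,0],[0,0,-0.03,0,0],[0,0,-0.06,0,0],[0,0,-0.08,0,0],[0,0,-0.08,0,0]]]'; python3 -m pendant '[[[0,0,0,0,0],[0,0,0,0,0],[0,0,0,0,0]]]' >/dev/null;python3 st.py;python3 - <<'E'
from h import *
p=vision.camera_params("wrist");s=bot.state();im=vision.read_camera("wrist");cv2.imwrite("pics/w9.png",im);np.save("w9.npy",{"s":s,"p":p},allow_pickle=True)
E
```

```text
t: 16.85
position: [0.5301, -0.11, 0.0611]
ee_rot: [[1.0, 0.003, 0.006], [0.003, -1.0, -0.007], [0.006, 0.007, -1.0]]
contact_force: [-0.3, 0.2, 6.4]
opening: 0.0589
16.85 [ 0.5301 -0.11    0.0611] z [ 0.0059 -0.0074] yaw 0.16 q [-0.3214  0.2964 -0.4346  0.8318 -0.0051  1.2466] qd [ 0.     0.001 -0.001  0.    -0.     0.002] F [-0.3  0.2  6.4] tau [  0.1 -36.7  22.1  -0.5   0.1   0. ]
t: 17.35
position: [0.5309, -0.1098, 0.1269]
ee_rot: [[1.0, 0.003, 0.009], [0.003, -1.0, -0.008], [0.009, 0.008, -1.0]]
contact_force: [1.7, 0.2, -5.7]
opening: 0.0593
17.65 [ 0.5297 -0.1094  0.1255] z [ 0.0066 -0.0075] yaw 0.16 q [-0.3207  0.2207 -0.3743  0.9671 -0.005   1.2472] qd [-0.     0.001  0.005  0.001  0.001 -0.001] F [ 0.5 -1.4 -5.3] tau [  0.  -41.2  28.5  -0.1  -0.   -0. ]
```

View pics/w9.png

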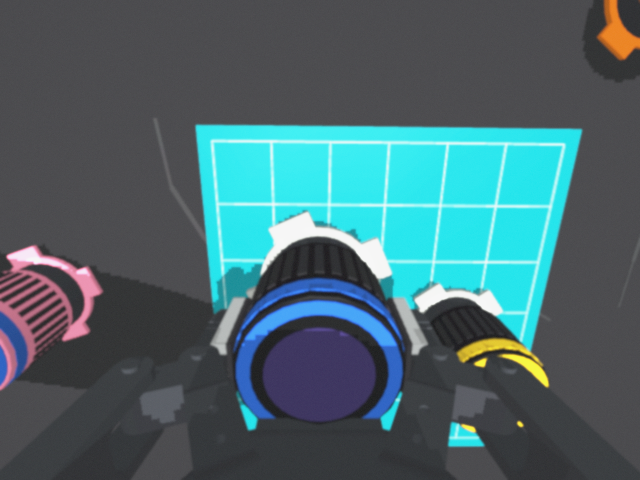

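The lens is held (opening 59 mm, weight showing as about −5 N) and lifted clear. I'll measure its ear angle in the hand from this picture.

```bash
python3 - <<'E'
from h import *
im=cv2.imread("pics/w9.png");cv2.imwrite("pics/w9c.png",cv2.resize(im[200:300,240:400],(800,500),interpolation=cv2.INTER_CUBIC))
E
python3 -m pendant '[[[0,0,-0.01,0,0],[0,0,-0.04,0,0],[0,-0.02,-0.08,0,0],[0,-0.06,-0.12,0,0],[0,-0.1,-0.12,0,0]]]'; python3 -m pendant '[[[0,0,0,0,0],[0,0,0,0,0],[0,0,0,0,0]]]' >/dev/null;python3 st.py; python3 go.py .5455 .1455 .23 -12.1
```

```text
t: 18.2
position: [0.5328, -0.029, 0.2269]
ee_rot: [[1.0, 0.001, 0.017], [0.001, -1.0, -0.009], [0.017, 0.009, -1.0]]
contact_force: [0.5, -1.3, -5.4]
opening: 0.059
18.5 [ 0.5325 -0.0294  0.2266] z [ 0.0168 -0.0097] yaw 0.06 q [-0.1729  0.1159 -0.2703  1.1663 -0.0067  1.3969] qd [-0.013  0.007 -0.009  0.003  0.002  0.002] F [-0.3 -0.3 -5.1] tau [  0.5 -38.7  31.8  -0.2  -0.   -0. ]
t 18.5 p [ 0.5325 -0.0294  0.2266] yaw 0.06 F [-0.3 -0.3 -5.1] op 0.0587 q [-0.17  0.12 -0.27  1.17 -0.01  1.4 ]
shift [ 0.0165 -0.2186 -0.006 ] turn 0.1351 dist 0.1754 rows 3.5081647054520864
```

View pics/w9c.png

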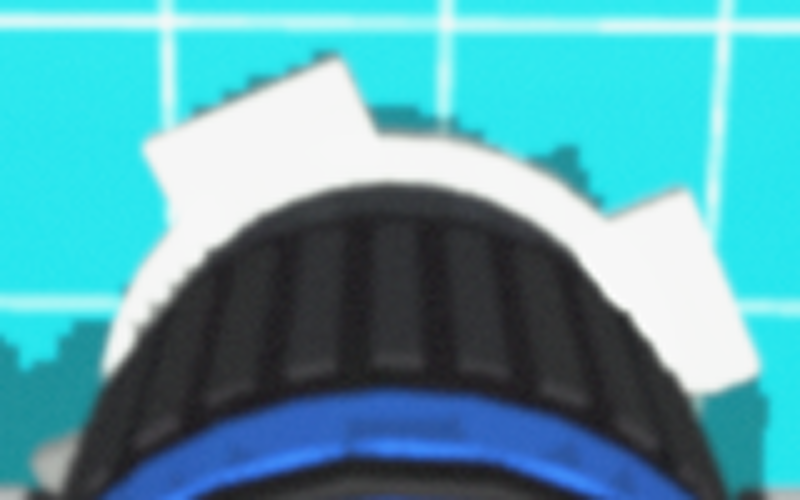

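```bash
python3 - <<'E'
from h import *
d=np.load("w9.npy",allow_pickle=True).item(); p=d["p"];s=d["s"]
U=np.array([(143,148),(338,55),(685,188),(760,372)])/5+[240,200]
W=onz(p,U,.0794); print(np.round(s["position"],4),W.round(4).tolist(),np.linalg.norm(W[0]-W[1]),np.linalg.norm(W[2]-W[3]))
a=corr(W[0],W[1]);b=corr(W[2],W[3])+90; print(a,b)
y=np.radians((a+b)/2); m1=(W[0]+W[1])/2; m2=(W[2]+W[3])/2
print(m1[:2]-.038*np.array([-np.sin(y),np.cos(y)]), m2[:2]-.038*np.array([np.cos(y),np.sin(y)]))
im=cv2.imread("pics/w9.png"); e=bluering(im,(220,270,420,430)); print(e)
E
```

```text
[ 0.5297 -0.1094  0.1255] [[0.5039, -0.08, 0.0794], [0.5237, -0.0703, 0.0794], [0.5592, -0.0842, 0.0794], [0.5683, -0.1047, 0.0794]] 0.022082163097568712 0.022429664361639404
26.0136279515763 23.939374017780096
[ 0.52986005 -0.10962521] [ 0.52926544 -0.11054181]
((318.7904357910156, 369.1639404296875), (129.6575164794922, 157.2383575439453), 89.16169738769531)
```

```bash
python3 -m pendant '[[[0.002,-0.03,-0.006,0.02,0],[0.006,-0.08,-0.006,0.05,0],[0.01,-0.14,-0.006,0.09,0],[0.014,-0.19,-0.006,0.12,0],[0.0165,-0.2186,-0.006,0.135,0]]]' >/dev/null; python3 -m pendant '[[[0,0,0,0,0],[0,0,0,0,0],[0,0,0,0,0]]]' >/dev/null;python3 st.py; python3 go.py .5456 .1855 .23 -12.1
```

```text
19.3 [0.545  0.1459 0.2282] z [ 0.0136 -0.01  ] yaw -12.21 q [ 0.1528  0.1736 -0.1992  1.1861 -0.012   1.9368] qd [-0.008 -0.005  0.003 -0.001  0.003  0.   ] F [ 0.4 -0.9 -5.4] tau [  0.5 -41.4  31.6  -0.1  -0.   -0. ]
t 19.3 p [0.545  0.1459 0.2282] yaw -12.21 F [ 0.4 -0.9 -5.4] op 0.0591 q [ 0.15  0.17 -0.2   1.19 -0.01  1.94]
shift [-0.0097 -0.0486 -0.0027] turn -0.0013 dist 0.0397 rows 0.7934826088943209
```

```bash
python3 -m pendant '[[[-0.002,-0.012,0,0,0],[-0.006,-0.03,0,0,0],[-0.0097,-0.0486,0.01,0,0],[-0.0097,-0.0486,0.02,0,0],[-0.0097,-0.0486,0.03,0,0]]]' >/dev/null; python3 -m pendant '[[[0,0,0,0,0],[0,0,0,0,0],[0,0,0,0,0]]]' >/dev/null;python3 st.py; python3 go.py .5456 .1855 .19 -12.1
python3 - <<'E'
from h import *
p=vision.camera_params("wrist");s=bot.state()
for n in("wrist","scene","top"):
    im=vision.read_camera(n);cv2.imwrite(f"pics/{n}10.png",im)
np.save("w10.npy",{"s":s,"p":p},allow_pickle=True)
im=cv2.imread("pics/scene10.png"); cv2.imwrite("pics/s10c.png",cv2.resize(im[170:370,330:500],(510,600),interpolation=cv2.INTER_CUBIC))
E
```

```text
20.1 [0.5457 0.1859 0.203 ] z [ 0.0132 -0.0105] yaw -12.15 q [ 0.2225  0.2128 -0.2062  1.1412 -0.0132  2.0054] qd [-0.    -0.005  0.008 -0.001 -0.001 -0.   ] F [ 0.3 -0.  -4.4] tau [  0.1 -42.8  30.6  -0.   -0.1   0. ]
t 20.1 p [0.5457 0.1859 0.203 ] yaw -12.15 F [ 0.3 -0.  -4.4] op 0.0586 q [ 0.22  0.21 -0.21  1.14 -0.01  2.01]
shift [-0.0003  0.0004  0.0162] turn -0.0006 dist 0.013 rows 0.259399563606151
```

View pics/wrist10.png

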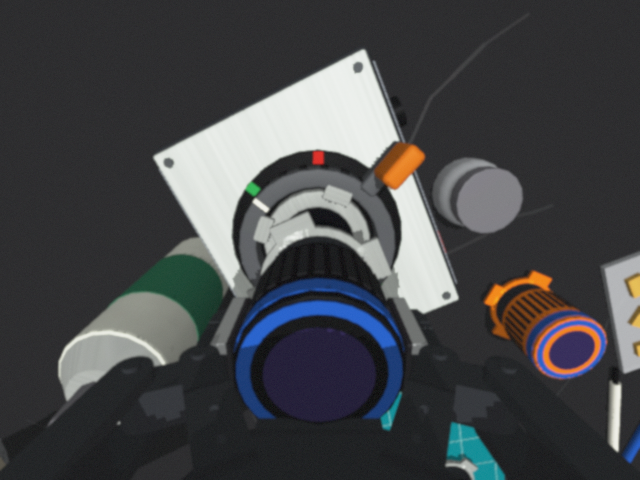

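View pics/s10c.png

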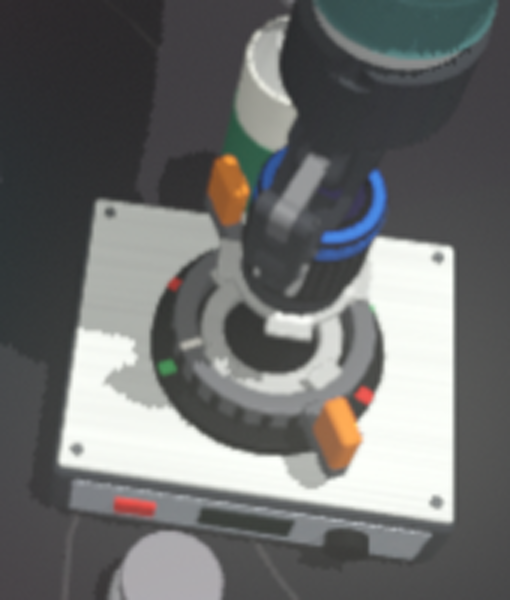

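```bash
cat > ov.py <<'E'
from h import *
import sys
tag=sys.argv[1]; cx,cy=float(sys.argv[2]),float(sys.argv[3]); lx,ly,lz,lyaw=map(float,sys.argv[4:8])
d=np.load(f"w{tag}.npy",allow_pickle=True).item()
th=np.linspace(0,2*np.pi,90)
def circ(c,r,z): return np.c_[c[0]+r*np.cos(th),c[1]+r*np.sin(th),np.full(90,z)]
def draw(im,p,X,col,k,o):
    u=((proj(p,X)-o)*k*8).astype(np.int32); cv2.polylines(im,[u.reshape(-1,1,2)],False,col,1,cv2.LINE_AA,3)
for n,(x0,y0,x1,y1,k) in {"wrist":(210,140,430,340,3),"scene":(350,200,490,370,4),"top":(150,180,290,310,4)}.items():
    p=d["p"] if n=="wrist" else vision.camera_params(n)
    im=cv2.imread(f"pics/{n}{tag}.png")[y0:y1,x0:x1]; im=cv2.resize(im,None,fx=k,fy=k,interpolation=cv2.INTER_CUBIC); o=np.array([x0-.0,y0-.0])
    C=(cx,cy); L=(lx,ly)
    draw(im,p,circ(C,.0265,.09),(0,255,255),k,o); draw(im,p,circ(C,.054,.11),(0,255,255),k,o)
    for w in (38.5,218.5):
        a=np.radians(w); draw(im,p,np.array([[cx+r*np.cos(a),cy+r*np.sin(a),.133] for r in(.062,.088)]),(255,0,255),k,o)
    for j in range(4):
        a=np.radians(lyaw+90*j); e=np.array([np.cos(a),np.sin(a)]); f=np.array([-e[1],e[0]])
        pts=[np.r_[np.array(L)+e*r+f*t,lz+.012] for r,t in((.03,-.011),(.038,-.011),(.038,.011),(.03,.011))]
        draw(im,p,np.array(pts),(0,0,255),k,o)
    draw(im,p,circ(L,.03,lz+.084),(0,255,0),k,o)
    cv2.imwrite(f"pics/ov_{n}{tag}.png",im)
E
python3 ov.py 10 .5456 .1855 .5457 .1859 .145 12.7
```

View pics/ov_wrist10.png

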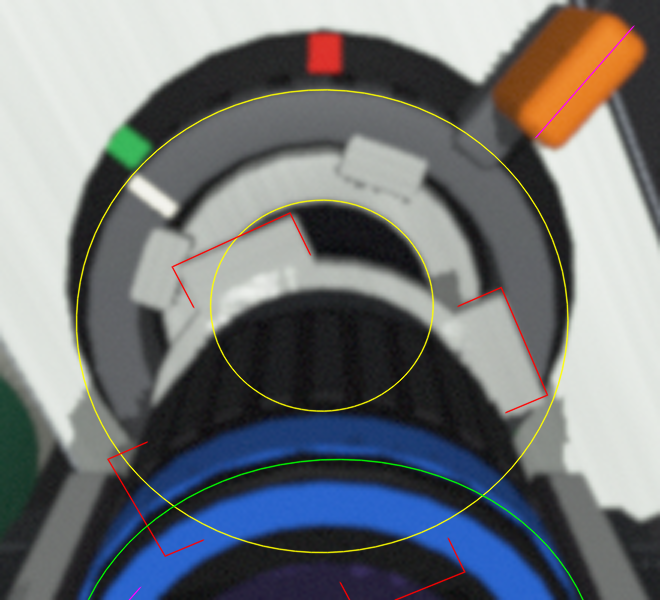

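View pics/ov_scene10.png

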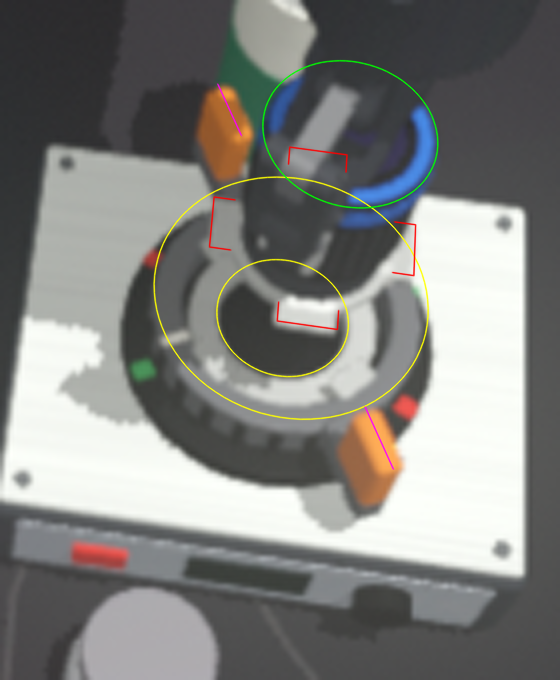

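View pics/ov_top10.png

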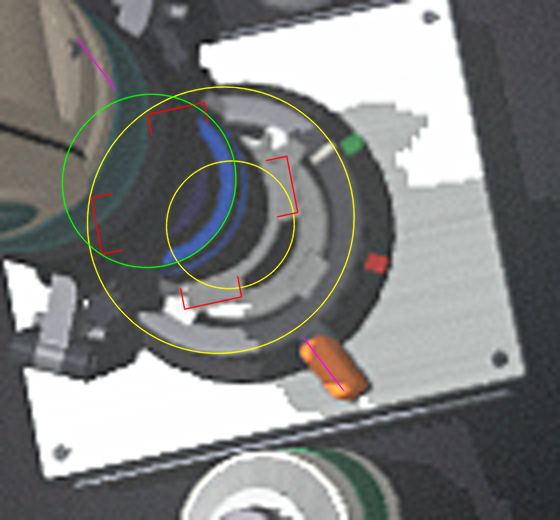

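The overlays match the lens ears well in the wrist and scene views, and the throat to 1–2 mm. I'll lower until the ears are just above the lugs and check at one height.

```bash
python3 go.py .5456 .1860 .158 -12.1; python3 -m pendant '[[[0,0,0.008,0,0],[0,0,0.022,0,0],[0,0,0.038,0,0],[0,0,0.05,0,0],[0,0,0.056,0,0]]]' >/dev/null; python3 -m pendant '[[[0,0,0,0,0],[0,0,0,0,0],[0,0,0,0,0]]]' >/dev/null;python3 st.py; 
python3 - <<'E'
from h import *
p=vision.camera_params("wrist");s=bot.state()
for n in("wrist","scene","top"):
    im=vision.read_camera(n);cv2.imwrite(f"pics/{n}11.png",im)
np.save("w11.npy",{"s":s,"p":p},allow_pickle=True)
q=s["position"]; import os; os.system(f"python3 ov.py 11 .5456 .1855 {q[0]} {q[1]} {q[2]-.058} 12.7")
im=cv2.imread("pics/wrist11.png"); cv2.imwrite("pics/w11c.png",cv2.resize(im[160:320,220:420],(800,640)[:2],interpolation=cv2.INTER_CUBIC)[:600])
E
```

```text
t 20.25 p [0.546  0.1859 0.2034] yaw -12.15 F [-0.2  0.4 -5.2] op 0.0588 q [ 0.22  0.21 -0.21  1.14 -0.01  2.01]
shift [-0.0014 -0.0004  0.0567] turn -0.0006 dist 0.0454 rows 0.9073942882276707
21.05 [0.5456 0.1852 0.1566] z [ 0.0111 -0.0109] yaw -12.15 q [ 0.2214  0.2499 -0.2629  1.0495 -0.0131  2.0043] qd [-0.001 -0.003  0.007 -0.002  0.002  0.001] F [ 0.2  0.2 -5. ] tau [  0.  -43.6  29.3  -0.   -0.1  -0. ]
```

View pics/w11c.png

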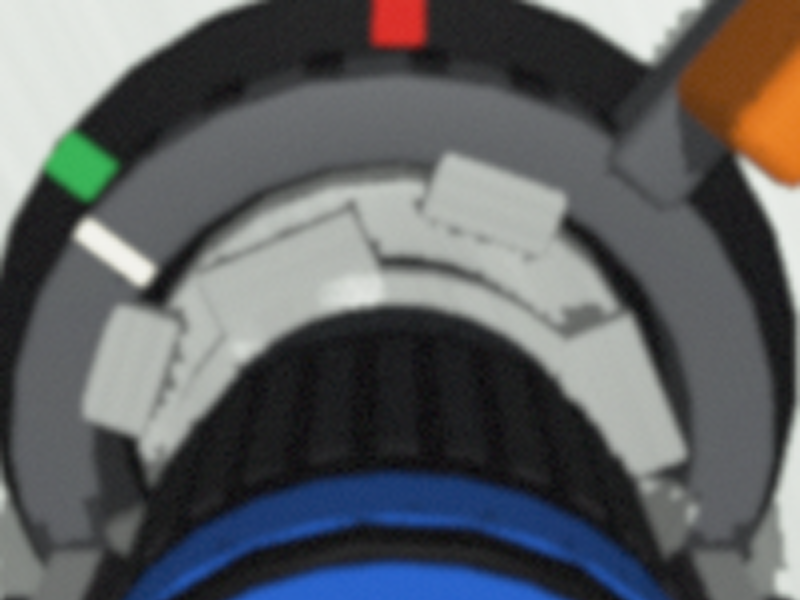

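View pics/ov_scene11.png

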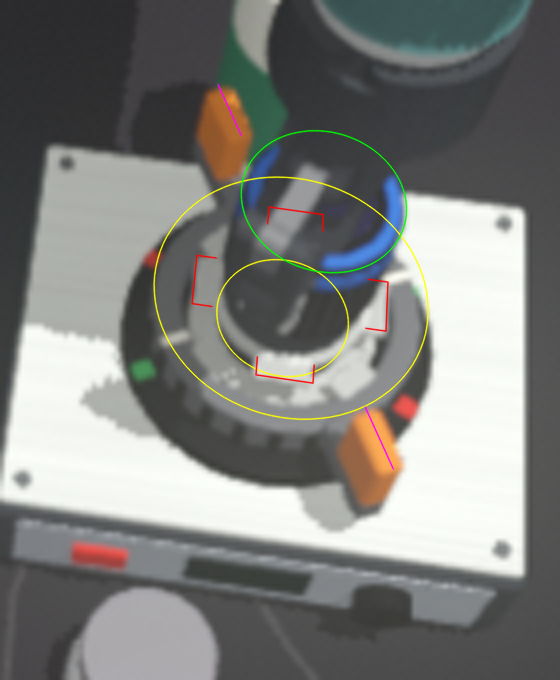

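View pics/ov_wrist11.png

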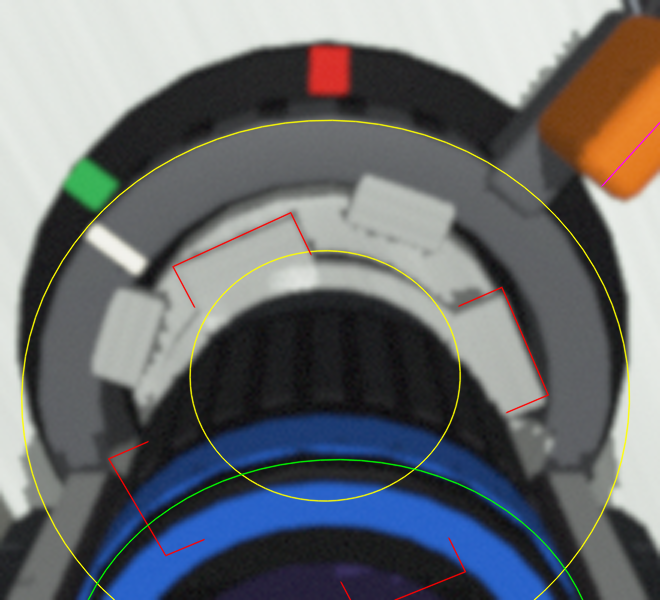

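```bash
python3 - <<'E'
from h import *
d=np.load("w11.npy",allow_pickle=True).item(); p=d["p"];s=d["s"]; P=np.array(s["position"])
f=lambda a:np.array(a)/4+[220,160]-0.375*0
U=f([(418,205),(548,250),(178,320),(138,437)]); W=onz(p,U,.100)[:,:2]
ang=[57.75+14,57.75-14,147.75-14,147.75+14]
print("lug widths",np.linalg.norm(W[0]-W[1]),np.linalg.norm(W[2]-W[3]),"exp",2*.034*np.sin(np.radians(14)), "dirs",corr(W[0],W[1]),corr(W[2],W[3]),"exp",57.75-90,147.75+90-360)
for w,a in zip(W,ang): print(w-.034*np.array([np.cos(np.radians(a)),np.sin(np.radians(a))]))
ze=P[2]-.0611+.015; print("TCP",P)
U=f([(200,272),(353,205),(628,312),(688,455)]); W=onz(p,U,ze)[:,:2]
print("ear",np.linalg.norm(W[0]-W[1]),np.linalg.norm(W[2]-W[3]),corr(W[0],W[1]),corr(W[2],W[3])+90)
y=np.radians((corr(W[0],W[1])+corr(W[2],W[3])+90)/2);m1=(W[0]+W[1])/2;m2=(W[2]+W[3])/2
print(m1-.038*np.array([-np.sin(y),np.cos(y)]), m2-.038*np.array([np.cos(y),np.sin(y)]))
# w4 & w2 throat-independent lug fits
d=np.load("w4.npy",allow_pickle=True).item(); p=d["p"]
g=lambda a:np.array(a)/(800/210)+[110,110]
U=g([(497,192),(545,247),(345,202),(292,243),(290,397),(330,452),(535,397),(578,420)]); 
W=onz(p,g([(500,200),(545,245),(342,205),(300,245),(327,390),(365,425),(540,390),(505,428)]),.100)[:,:2]
ang=[57.75+14,57.75-14,147.75-14,147.75+14,237.75-14,237.75+14,-32.25+14,-32.25-14]
for w,a in zip(W,ang): print(w.round(4),(w-.034*np.array([np.cos(np.radians(a)),np.sin(np.radians(a))])).round(4))
print(W.mean(0))
E
```

```text
lug widths 0.01853912622704248 0.018326405073811 exp 0.016450688900777406 dirs -31.811553812060616 -122.64160122472822 exp -32.25 -122.25
[0.54564163 0.18770171]
[0.54748312 0.18670756]
[0.54466955 0.18673573]
[0.54356294 0.18521658]
TCP [0.54555785 0.18520092 0.15661991]
ear 0.021259174820522763 0.021942918136564776 11.776307609283574 12.167905670857621
[0.54607385 0.18492776] [0.54507927 0.18441561]
[0.5594 0.2184] [0.5487 0.1861]
[0.5719 0.2101] [0.5474 0.1866]
[0.5219 0.2082] [0.5454 0.1837]
[0.513  0.1962] [0.5453 0.1855]
[0.524  0.1609] [0.5486 0.1844]
[0.5347 0.1539] [0.5454 0.1862]
[0.5771 0.1735] [0.5448 0.1841]
[0.57   0.1614] [0.5465 0.186 ]
[0.54651321 0.18531629]
```

Ears against lugs at one height: axis about (0.5455,0.1859), lens about (0.5456,0.1848), angles within 1°. So I'll shift about +0.8 mm in y and lower slowly, watching the force.

```bash
python3 go.py .5456 .1862 .148 -11.8; python3 -m pendant '[[[0,-0.0005,0.002,0,0],[0,-0.001,0.004,0,0],[0,-0.001,0.007,0,0],[0,-0.001,0.009,0,0],[0,-0.001,0.009,0,0]]]'; python3 st.py
```

```text
t 21.2 p [0.5457 0.1853 0.1569] yaw -12.15 F [-0.7 -0.9 -5.1] op 0.0591 q [ 0.22  0.25 -0.26  1.05 -0.01  2.  ]
shift [-0.0005 -0.0012  0.0111] turn -0.0039 dist 0.0089 rows 0.17855732745967928
t: 21.7
position: [0.5455, 0.1859, 0.1491]
ee_rot: [[0.978, -0.211, 0.011], [-0.21, -0.978, -0.011], [0.013, 0.009, -1.0]]
contact_force: [1.1, -0.3, -6.1]
opening: 0.0589
21.7 [0.5455 0.1859 0.1491] z [ 0.0106 -0.011 ] yaw -12.15 q [ 0.2225  0.2572 -0.2707  1.0351 -0.0131  2.0054] qd [-0.001 -0.004  0.005  0.003  0.003  0.   ] F [ 1.1 -0.3 -6.1] tau [ -0.  -44.2  29.6  -0.1  -0.1  -0. ]
```

```bash
python3 -m pendant '[[[0,0,0.002,0,0],[0,0,0.004,0,0],[0,0,0.006,0,0],[0,0,0.006,0,0]]]'; python3 st.py
```

```text
t: 22.1
position: [0.5453, 0.1857, 0.144]
ee_rot: [[0.978, -0.211, 0.01], [-0.211, -0.978, -0.011], [0.012, 0.009, -1.0]]
contact_force: [-0.7, -0.2, -5.6]
opening: 0.0591
22.1 [0.5453 0.1857 0.144 ] z [ 0.01   -0.0112] yaw -12.15 q [ 0.2224  0.2619 -0.2764  1.0253 -0.0132  2.0053] qd [ 0.001 -0.002  0.005  0.003  0.001 -0.001] F [-0.7 -0.2 -5.6] tau [ -0.  -44.3  29.4  -0.1  -0.1  -0. ]
```

```bash
python3 -m pendant '[[[0,0,0.0015,0,0],[0,0,0.003,0,0],[0,0,0.003,0,0]]]'; python3 -m pendant '[[[0,0,0.0012,0,0],[0,0,0.0024,0,0],[0,0,0.0024,0,0]]]'; python3 st.py
```

```text
t: 22.4
position: [0.5452, 0.1857, 0.1414]
ee_rot: [[0.978, -0.211, 0.01], [-0.211, -0.978, -0.011], [0.012, 0.009, -1.0]]
contact_force: [0.1, 0.9, -5.4]
opening: 0.0589
t: 22.7
position: [0.5454, 0.1857, 0.1403]
ee_rot: [[0.978, -0.211, 0.01], [-0.21, -0.978, -0.011], [0.012, 0.009, -1.0]]
contact_force: [-1.9, -0.2, 1.0]
opening: 0.0589
22.7 [0.5454 0.1857 0.1403] z [ 0.0102 -0.0111] yaw -12.15 q [ 0.2223  0.2652 -0.2805  1.0176 -0.0131  2.0051] qd [ 0.001  0.    -0.003 -0.002 -0.001 -0.   ] F [-1.9 -0.2  1. ] tau [ -0.  -40.9  27.7  -1.   -0.1   0. ]
```

Contact came at the expected height (0.140), with little side force. A look before letting go.

```bash
python3 - <<'E'
from h import *
im=vision.read_camera("wrist"); a=cv2.resize(im[160:320,220:420],(600,480),interpolation=cv2.INTER_CUBIC); cv2.imwrite("pics/w12c.png",a)
im=vision.read_camera("scene"); cv2.imwrite("pics/s12c.png",cv2.resize(im[200:370,350:490],(490,595),interpolation=cv2.INTER_CUBIC))
E
```

```text
(no output)
```

View pics/w12c.png

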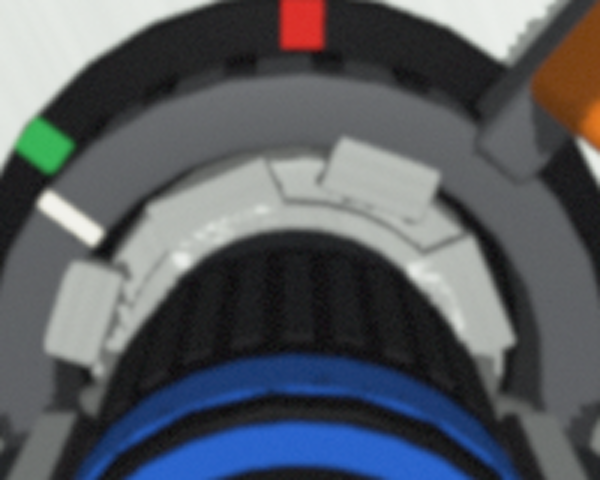

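View pics/s12c.png

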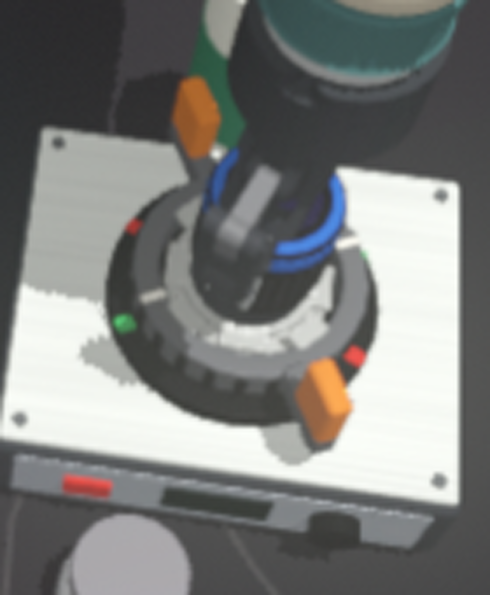

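The ears lie flat between the lugs, with two visible in the wrist view at (215,190) and (485,290), none of them riding on a lug. Releasing now.

```bash
python3 -m pendant '[[[0,0,0,0,0.75],[0,0,0,0,0.8],[0,0,0,0,0.85],[0,0,0,0,0.9],[0,0,0,0,0.9]]]'; python3 st.py; python3 -m pendant '[[[0,0,-0.01,0,0.9],[0,0,-0.035,0,0.9],[0,0,-0.075,0,0.9],[0,0,-0.11,0,0.9],[0,0,-0.12,0,0.9]]]';python3 -m pendant '[[[0,0,0,0,0.9],[0,0,0,0,0.9],[0,0,0,0,0.9]]]' >/dev/null; python3 st.py
python3 - <<'E'
from h import *
p=vision.camera_params("wrist");s=bot.state()
for n in("wrist","scene"):
    im=vision.read_camera(n);cv2.imwrite(f"pics/{n}13.png",im)
np.save("w13.npy",{"s":s,"p":p},allow_pickle=True)
im=cv2.imread("pics/scene13.png");cv2.imwrite("pics/s13c.png",cv2.resize(im[200:370,350:490],(490,595),interpolation=cv2.INTER_CUBIC))
E
```

```text
t: 23.3
position: [0.5456, 0.1857, 0.1404]
ee_rot: [[0.978, -0.211, 0.011], [-0.21, -0.978, -0.011], [0.013, 0.009, -1.0]]
contact_force: [-0.3, 0.0, 0.6]
opening: 0.0765
23.3 [0.5456 0.1857 0.1404] z [ 0.0105 -0.011 ] yaw -12.15 q [ 0.2223  0.2653 -0.2804  1.0173 -0.0131  2.0052] qd [-0.001  0.    -0.001  0.002 -0.     0.001] F [-0.3  0.   0.6] tau [ -0.  -41.2  26.8  -0.1  -0.    0. ]
t: 23.8
position: [0.5468, 0.1874, 0.2407]
ee_rot: [[0.977, -0.211, 0.017], [-0.21, -0.978, -0.009], [0.019, 0.006, -1.0]]
contact_force: [-0.0, -0.2, 0.6]
opening: 0.0767
24.1 [0.5459 0.1872 0.2393] z [ 0.015  -0.0101] yaw -12.15 q [ 0.2246  0.1895 -0.1561  1.2128 -0.0132  2.0074] qd [-0.002  0.005 -0.007  0.004  0.001 -0.001] F [ 0.8  0.5 -0.6] tau [  0.  -40.3  29.8  -0.1  -0.   -0. ]
```

View pics/wrist13.png

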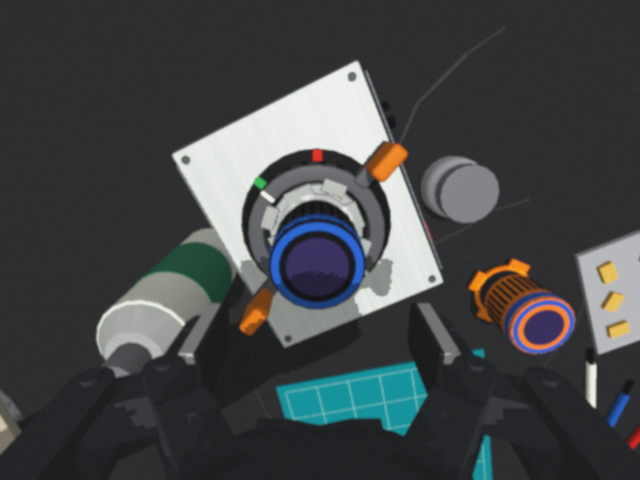

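View pics/s13c.png

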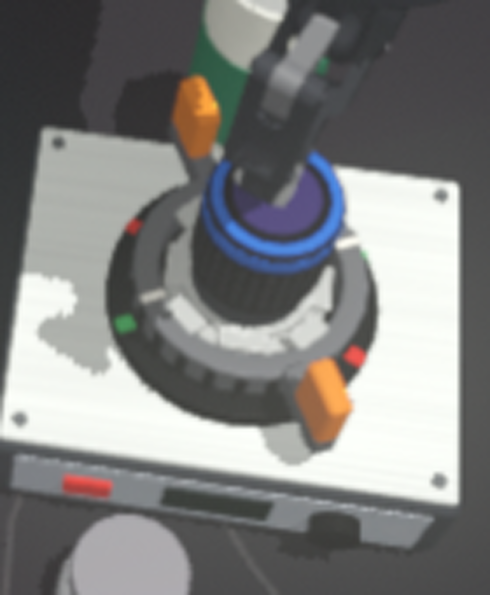

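The lens stands flat in the mount. Now to the anticlockwise side of the far wing, shut, to turn the collar clockwise.

```bash
python3 arc.py 1 38.5 38.5 1 .239 .039;  python3 -m pendant '[[[0.005,-0.02,0,-0.09,0],[0.01,-0.05,0,-0.18,0],[0.018,-0.085,0,-0.27,0],[0.022,-0.1,0,-0.36,0],[0.024,-0.1,0,-0.45,0]]]' ;python3 -m pendant '[[[0,0,0,0,0],[0,0,0,0,0],[0,0,0,0,0]]]' >/dev/null; python3 st.py;  python3 arc.py 1 38.5 38.5 1 .131 .039
```

```text
p [0.5459 0.1871 0.2391] yaw -12.15 F [-0.2  0.  -0.8] t 24.2
38.5 [0.5799 0.2627] [0.022,-0.101,-0.000,-0.563,0]
t: 24.7
position: [0.5815, 0.2628, 0.2373]
ee_rot: [[0.876, 0.481, 0.013], [0.482, -0.876, -0.01], [0.006, 0.015, -1.0]]
contact_force: [0.3, -0.5, -0.6]
opening: 0.004
25.0 [0.5811 0.2624 0.2366] z [ 0.0116 -0.0107] yaw 28.66 q [ 0.3289  0.3002 -0.0197  1.2434 -0.0139  1.3995] qd [-0.004 -0.007  0.004 -0.001  0.001 -0.009] F [-0.3  0.5 -0.6] tau [  0.1 -45.5  29.4  -0.1  -0.    0. ]
p [0.5811 0.2624 0.2366] yaw 28.66 F [-0.3  0.5 -0.6] t 25.0
38.5 [0.5799 0.2627] [-0.002,-0.003,0.132,-0.109,0]
```

```bash
python3 -m pendant '[[[-0.001,-0.001,0.02,-0.03,0],[-0.001,-0.002,0.055,-0.06,0],[-0.002,-0.003,0.095,-0.09,0],[-0.002,-0.003,0.125,-0.109,0],[-0.002,-0.003,0.132,-0.109,0]]]' ;python3 -m pendant '[[[0,0,0,0,0],[0,0,0,0,0],[0,0,0,0,0]]]' >/dev/null; python3 st.py;  python3 arc.py 1 38.5 18.5 5 .131 .017
python3 - <<'E'
from h import *
cv2.imwrite("pics/w14.png",vision.read_camera("wrist"))
E
```

```text
t: 25.5
position: [0.577, 0.2614, 0.1275]
ee_rot: [[0.784, 0.621, 0.005], [0.621, -0.784, -0.013], [-0.004, 0.013, -1.0]]
contact_force: [-0.2, -0.1, -0.0]
opening: 0.0002
25.8 [0.5781 0.2617 0.1293] z [ 0.0082 -0.012 ] yaw 38.33 q [ 0.3293  0.3729 -0.1555  1.0386 -0.0139  1.2311] qd [ 0.001 -0.004  0.005 -0.003  0.    -0.003] F [ 0.1  0.  -0.5] tau [ -0.  -46.4  26.5   0.   -0.    0. ]
p [0.5781 0.2617 0.1293] yaw 38.33 F [ 0.1  0.  -0.5] t 25.8
38.5 [0.5936 0.2455] [0.003,0.028,-0.002,-0.002,0]
33.5 [0.5987 0.2411] [0.004,0.036,-0.002,0.054,0]
28.5 [0.6033 0.2362] [0.005,0.044,-0.002,0.109,0]
23.5 [0.6075 0.231 ] [0.005,0.053,-0.001,0.165,0]
18.5 [0.6112 0.2254] [0.004,0.061,-0.001,0.220,0]
```

View pics/w14.png

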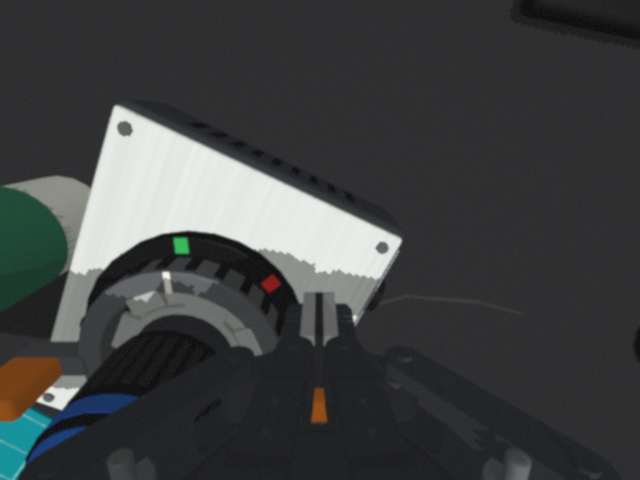

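The shut fingers are past the wing. With the jaw axis radial, though, the gripper's linkage would sit over the lens. I'll raise, turn 90° so the linkage lies tangentially, and come down again.

```bash
python3 -m pendant '[[[0,0,-0.015,0,0],[0,-0.002,-0.05,-0.05,0],[0,-0.004,-0.09,-0.14,0],[0,-0.005,-0.11,-0.23,0],[0,-0.005,-0.112,-0.32,0]]]' ;python3 -m pendant '[[[0,0,0,-0.09,0],[0,0,0,-0.18,0],[0,0,0,-0.27,0],[0,0,0,-0.36,0],[0,0,0,-0.45,0]]]' >/dev/null; python3 -m pendant '[[[0,0,0,-0.09,0],[0,0,0,-0.18,0],[0,0,0,-0.235,0],[0,0,0,-0.235,0],[0,0,0,-0.235,0]]]' >/dev/null; sed -i 's/tr=-((a-now/tr=-((a+YA-now/; s/^C=/YA=float(sys.argv[7]) if len(sys.argv)>7 else 0\nC=/; s/^C=np.array(\[.5455,.1855\])/C=np.array([.5455,.1858])/' arc.py; python3 st.py;  python3 arc.py 1 38.5 38.5 1 .134 .042 90
```

```text
t: 26.35
position: [0.5776, 0.2671, 0.2248]
ee_rot: [[0.383, 0.924, 0.017], [0.924, -0.383, -0.009], [-0.002, 0.019, -1.0]]
contact_force: [0.5, -0.6, -0.6]
opening: 0.0003
27.35 [0.5787 0.2676 0.2283] z [ 0.0215 -0.0072] yaw 129.33 q [ 0.3378  0.2979 -0.0406  1.2145 -0.0139 -0.3489] qd [-0.     0.005 -0.007 -0.006  0.001 -0.005] F [ 0.3  0.4 -0.1] tau [  0.  -45.5  29.4  -0.1  -0.   -0. ]
p [0.5787 0.2676 0.2283] yaw 129.33 F [ 0.3  0.4 -0.1] t 27.35
38.5 [0.578  0.2651] [0.000,-0.004,0.118,0.009,0]
```

```bash
python3 -m pendant '[[[0,-0.001,0.02,0,0],[0,-0.002,0.05,0,0],[0,-0.003,0.085,0.009,0],[0,-0.004,0.11,0.009,0],[0,-0.004,0.118,0.009,0]]]' >/dev/null;python3 -m pendant '[[[0,0,0,0,0],[0,0,0,0,0],[0,0,0,0,0]]]' >/dev/null; python3 st.py;  python3 arc.py 1 38.5 38.5 1 .132 .0215 90;python3 arc.py 1 33.5 13.5 5 .132 .0205 90
python3 - <<'E'
from h import *
cv2.imwrite("pics/s15.png",vision.read_camera("scene")[150:390,330:530])
cv2.imwrite("pics/w15.png",vision.read_camera("wrist"))
E
```

```text
28.15 [0.5776 0.2646 0.1331] z [ 0.0198 -0.0078] yaw 128.43 q [ 0.334   0.3632 -0.1607  1.0308 -0.0139 -0.337 ] qd [ 0.001 -0.002  0.001 -0.002  0.002 -0.003] F [0.1 0.5 0.1] tau [ -0.  -46.1  26.7  -0.1  -0.    0. ]
p [0.5776 0.2646 0.1331] yaw 128.43 F [0.1 0.5 0.1] t 28.15
38.5 [0.5908 0.249 ] [-0.026,0.001,0.002,-0.001,0]
p [0.5776 0.2646 0.1331] yaw 128.43 F [0.1 0.5 0.1] t 28.15
33.5 [0.5967 0.244 ] [-0.035,0.003,0.002,0.055,0]
28.5 [0.6016 0.2393] [-0.043,0.004,0.002,0.110,0]
23.5 [0.6061 0.2342] [-0.052,0.004,0.002,0.166,0]
18.5 [0.6101 0.2287] [-0.060,0.004,0.003,0.221,0]
13.5 [0.6136 0.2229] [-0.069,0.003,0.003,0.277,0]
```

View pics/w15.png

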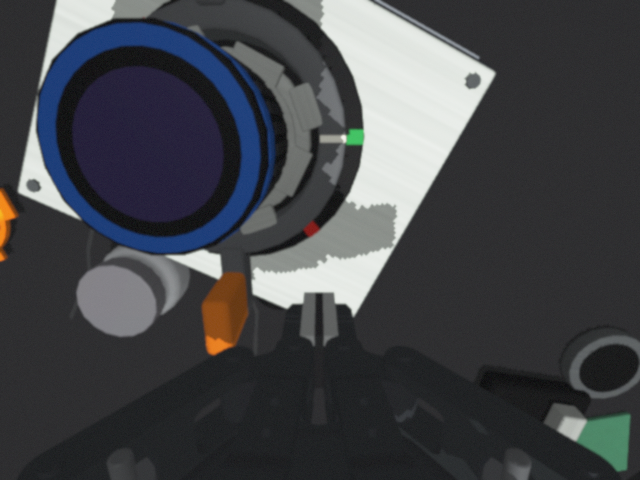

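View pics/s15.png

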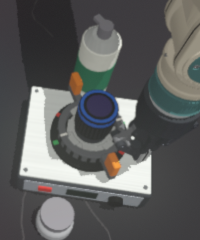

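The wing (225,310) is just left of the shut fingers (320,310), and the lens is clear of the linkage. White is still on green. Pushing clockwise.

```bash
python3 -m pendant '[[[-0.014,0,0.001,0,0],[-0.026,0.001,0.001,0,0],[-0.035,0.003,0.002,0.055,0],[-0.043,0.004,0.002,0.11,0],[-0.052,0.004,0.002,0.166,0]]]'; python3 arc.py 1 21 5 5 .132 .0205 90
```

```text
t: 28.75
position: [0.6067, 0.2346, 0.1327]
ee_rot: [[-0.396, 0.918, 0.02], [0.918, 0.396, -0.004], [-0.012, 0.017, -1.0]]
contact_force: [-0.6, 3.9, 0.3]
opening: 0.0001
p [0.6067 0.2346 0.1327] yaw 113.3 F [-0.6  3.9  0.3] t 28.75
21.0 [0.6082 0.2315] [-0.004,0.000,0.001,0.026,0]
17.0 [0.6112 0.227 ] [-0.011,0.001,0.001,0.070,0]
13.0 [0.614  0.2223] [-0.018,0.002,0.001,0.114,0]
9.0 [0.6164 0.2175] [-0.024,0.003,0.001,0.159,0]
5.0 [0.6184 0.2125] [-0.031,0.003,0.001,0.203,0]
```

```bash
python3 -m pendant '[[[-0.006,0,0.001,0.035,0],[-0.012,0.001,0.001,0.075,0],[-0.018,0.002,0.001,0.114,0],[-0.024,0.003,0.001,0.159,0],[-0.031,0.003,0.001,0.203,0]]]'; python3 arc.py 1 3 -11 5 .132 .0205 90
```

```text
t: 29.25
position: [0.6192, 0.2132, 0.1327]
ee_rot: [[-0.085, 0.996, 0.02], [0.996, 0.085, -0.001], [-0.003, 0.02, -1.0]]
contact_force: [-1.6, 2.5, 1.7]
opening: -0.0002
p [0.6192 0.2132 0.1327] yaw 94.88 F [-1.6  2.5  1.7] t 29.25
3.0 [0.6193 0.2099] [-0.004,-0.000,0.001,0.021,0]
-0.5 [0.6207 0.2053] [-0.010,0.001,0.001,0.060,0]
-4.0 [0.6217 0.2007] [-0.016,0.002,0.001,0.099,0]
-7.5 [0.6225 0.196 ] [-0.022,0.002,0.001,0.138,0]
-11.0 [0.623  0.1913] [-0.028,0.002,0.001,0.176,0]
```

```bash
python3 -m pendant '[[[-0.005,0,0.001,0.021,0],[-0.011,0.001,0.001,0.06,0],[-0.017,0.002,0.001,0.099,0],[-0.022,0.002,0.001,0.138,0],[-0.027,0.002,0.001,0.17,0]]]'; python3 arc.py 1 -11 -15 3 .132 .0205 90
```

```text
t: 29.75
position: [0.624, 0.1919, 0.1326]
ee_rot: [[0.183, 0.983, 0.022], [0.983, -0.183, 0.001], [0.005, 0.022, -1.0]]
contact_force: [0.3, 3.0, 1.1]
opening: 0.0001
p [0.624  0.1919 0.1326] yaw 79.47 F [0.3 3.  1.1] t 29.75
-11.0 [0.623  0.1913] [-0.001,-0.001,0.001,0.005,0]
-13.0 [0.6232 0.1886] [-0.004,-0.000,0.001,0.027,0]
-15.0 [0.6233 0.1859] [-0.008,0.000,0.001,0.050,0]
```

```bash
python3 -m pendant '[[[-0.003,0,0,0.015,0],[-0.005,0,0,0.03,0],[-0.007,0,0,0.03,0]]]'; python3 arc.py 1 -13 -15 2 .132 .0205 90; python3 -m pendant '[[[-0.003,0,0,0,0],[-0.003,0,0,0,0]]]'; python3 arc.py 1 -13 -15 2 .132 .0205 90
```

```text
t: 30.05
position: [0.624, 0.187, 0.1328]
ee_rot: [[0.229, 0.973, 0.024], [0.973, -0.229, 0.003], [0.009, 0.023, -1.0]]
contact_force: [2.8, 6.8, -2.6]
opening: -0.0001
p [0.624  0.187  0.1328] yaw 76.77 F [ 2.8  6.8 -2.6] t 30.05
-13.0 [0.6232 0.1886] [0.002,-0.002,0.001,-0.003,0]
-15.0 [0.6233 0.1859] [-0.002,-0.001,0.001,0.020,0]
t: 30.25
position: [0.624, 0.1869, 0.1328]
ee_rot: [[0.227, 0.974, 0.025], [0.974, -0.227, 0.009], [0.015, 0.023, -1.0]]
contact_force: [1.6, 8.7, -1.9]
opening: 0.0001
p [0.624  0.1869 0.1328] yaw 76.87 F [ 1.6  8.7 -1.9] t 30.25
-13.0 [0.6232 0.1886] [0.002,-0.002,0.001,-0.001,0]
-15.0 [0.6233 0.1859] [-0.001,-0.001,0.001,0.021,0]
```

It has stopped moving while the force rises. One firmer nudge to be sure it is on the stop.

```bash
python3 -m pendant '[[[-0.005,0,0,0,0],[-0.007,0,0,0,0],[-0.007,0,0,0,0]]]'; python3 st.py; python3 -m pendant '[[[0.008,0,0,0,0],[0.02,0,0,0,0],[0.035,0,0,0,0],[0.035,0,0,0,0]]]'; python3 st.py
```

```text
t: 30.55
position: [0.6239, 0.1867, 0.133]
ee_rot: [[0.224, 0.974, 0.028], [0.974, -0.224, 0.021], [0.027, 0.022, -0.999]]
contact_force: [3.4, 15.8, -3.9]
opening: -0.0001
30.55 [0.6239 0.1867 0.133 ] z [0.0279 0.0214] yaw 77.08 q [ 0.1848  0.3788 -0.1386  1.0221  0.0159  0.4109] qd [ 0.004  0.001  0.002  0.001 -0.007  0.002] F [ 3.4 15.8 -3.9] tau [ -9.2 -49.6  25.3   2.1  -4.   -0. ]
t: 30.95
position: [0.6306, 0.215, 0.1338]
ee_rot: [[0.222, 0.975, 0.028], [0.975, -0.223, 0.021], [0.027, 0.023, -0.999]]
contact_force: [-0.2, -0.6, 0.6]
opening: 0.0002
30.95 [0.6306 0.215  0.1338] z [0.0283 0.021 ] yaw 77.15 q [ 0.2257  0.402  -0.1023  1.0342  0.0142  0.4506] qd [-0.016 -0.007 -0.014  0.006 -0.013 -0.013] F [-0.2 -0.6  0.6] tau [  0.3 -48.7  27.5  -0.2   0.1   0.1]
```

Held at 16 N without moving, so it is at the stop. Backing away and up, then checking.

```bash
python3 -m pendant '[[[0.002,0,-0.02,0,0],[0.003,0,-0.06,0,0],[0.003,0,-0.11,0,0],[0.003,0,-0.16,0,0],[0.003,0,-0.19,0,0]]]' >/dev/null;python3 -m pendant '[[[0.03,0,0,0,0],[0.06,0,0,0,0],[0.06,0,0,0,0],[0.06,0,0,0,0]]]' >/dev/null; python3 st.py
python3 - <<'E'
from h import *
p=vision.camera_params("wrist");s=bot.state()
for n in("wrist","scene","top"):
    im=vision.read_camera(n);cv2.imwrite(f"pics/{n}16.png",im)
np.save("w16.npy",{"s":s,"p":p},allow_pickle=True)
im=cv2.imread("pics/scene16.png");cv2.imwrite("pics/s16c.png",cv2.resize(im[200:370,350:490],(490,595),interpolation=cv2.INTER_CUBIC))
E
```

```text
31.85 [0.6383 0.2604 0.2906] z [0.0318 0.0197] yaw 77.17 q [0.2898 0.3509 0.1623 1.3461 0.0097 0.5142] qd [-0.013 -0.004 -0.016  0.001  0.     0.001] F [-1.5 -0.1  0.8] tau [  0.6 -49.6  31.   -0.3   0.1   0. ]
```

View pics/wrist16.png

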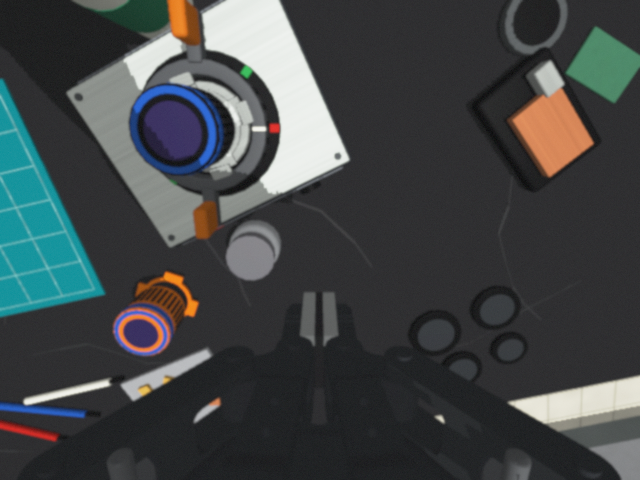

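View pics/s16c.png

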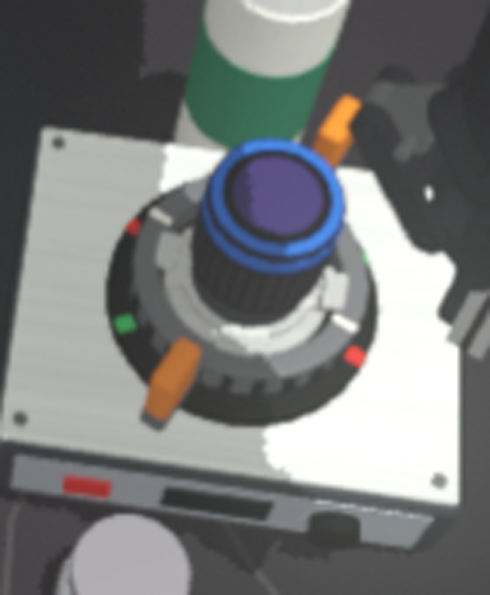

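View pics/top16.png

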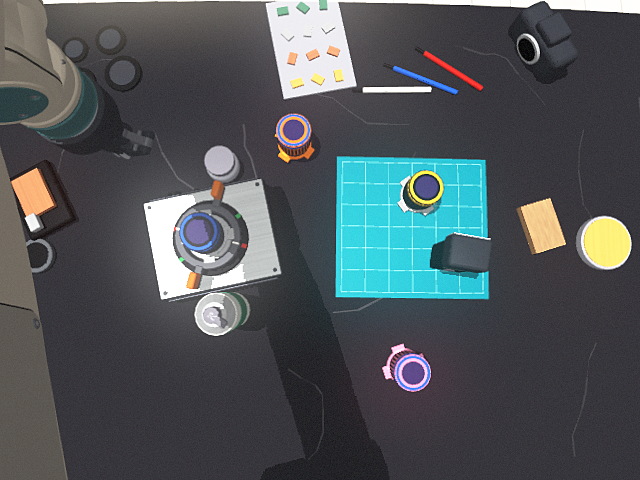

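View pics/scene16.png

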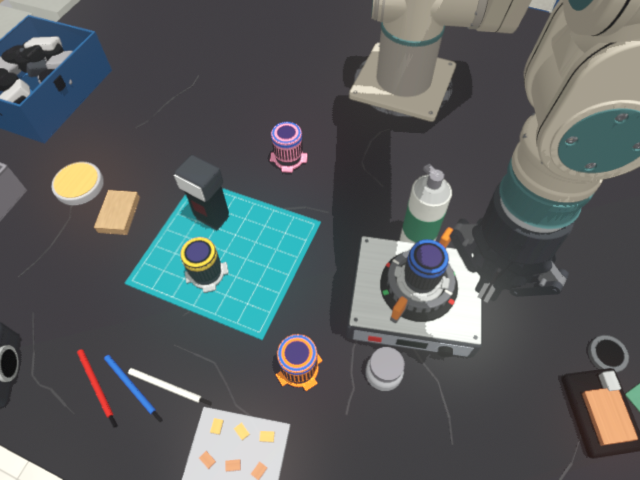

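The white line (259,128) meets the red mark (274,128) in the wrist view. Last, a numeric check that the bystanders haven't moved.

```bash
python3 - <<'E'
from h import *
for n,rois in {"top":{"yellow":(395,165,450,218),"flash":(428,228,495,276),"duster":(190,290,250,340),"tub":(202,143,243,183)},"scene":{"yellow":(178,232,230,292),"flash":(172,155,232,230),"tub":(362,345,408,392),"duster":(405,165,455,235)}}.items():
    a=cv2.imread(f"pics/{n}0.png",0).astype(np.float32);b=cv2.imread(f"pics/{n}16.png",0).astype(np.float32)
    for k,(x0,y0,x1,y1) in rois.items():
        s,r=cv2.phaseCorrelate(a[y0:y1,x0:x1].copy(),b[y0:y1,x0:x1].copy(),cv2.createHanningWindow((x1-x0,y1-y0),cv2.CV_32F)); print(n,k,np.round(s,2),round(r,2))
# wing angle in the wrist picture
d=np.load("w16.npy",allow_pickle=True).item(); W=onz(d["p"],[(184,22),(205,222)],.125); print("wing",corr(W[0],W[1]),"expect -13")
print(bot.state()["t"],np.round(bot.state()["contact_force"],1))
E
```

```text
top yellow [-0.02 -0.01] 1.01
top flash [-0.15  0.01] 0.94
top duster [-0.37 -0.1 ] 0.83
top tub [ 0.54 -0.03] 0.89
scene yellow [-0.    0.01] 0.99
scene flash [0.01 0.4 ] 0.96
scene tub [-0.02  0.  ] 0.99
scene duster [-0.08  0.01] 0.89
wing -13.160909160771707 expect -13
32.0 [-0.2 -0.5  0.2]
```

```bash
python3 -c "
from bench import bot
print(bot.job_done())"
```

```text
the job is handed in; nothing more can be done
None
```

The blue-band lens is mounted on the back-focus tester, the collar is locked against its stop, and the job was handed in at about 32 s of the 72 s.

**What I did**
- I pushed the collar's far wing (the one away from the duster) back to the open stop.
- I gripped the lens, turned it about 12° to line up its ears, and lowered it until it touched the seat at the expected height with only a few newtons of force.
- I then let go and pushed the collar clockwise to its locked stop, where it held at 16 N without moving. The arm is backed off and touches nothing.

**Last checks**
- **Collar:** the white line points at the red mark. The wing measured −13.2° against −13.0° expected.
- **Lens:** it stands upright in the mount with its ears under the lugs.
- **Bystanders:** image shifts between the first and last pictures were at most 0.54 px. The largest were the tub and duster in the top view and the flash in the scene view. The tub and duster showed no more than 0.1 px in the scene view and the flash 0.15 px in the top view. I put these down to changed shadows and nearby parts, so I take them as unmoved.

**What disagreed or went wrong**
- The cameras disagreed by 2–4 mm on where the tester's axis lies. I settled it by comparing ears and lugs in one wrist picture.
- The tool picked up about 2.5° of tilt early on because I started moves before the arm had settled. I corrected most of it before gripping the lens, and about 1° or less remained while I placed it.

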